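Make ready a tubing station in a microscopy lab

ROBOT

A 7-joint arm with a two-finger parallel gripper is mounted at the origin on the work surface. World frame = base frame: x ahead of the robot, y to its left, z up, the work surface at z = 0. Lengths are in mm, angles in rad, forces in N, time in s.
With the tool pointing down it reaches from about 425 to 950 mm from the base axis. Payload 4.7 kg.
Tool frame: the origin (TCP) lies at the very end of the fingers, on their centre line; the grasp point (between the pads) lies env.hold_point_z behind it (env.hold_point_z is the distance from the TCP to the grasp point, in mm); z points along the fingers, y is the direction in which the jaws open and shut (so a half turn about z gives the same grasp; the last joint's range is limited). The gripper opens to 87 mm and grips with 3 to 60 N. Pads are 19 mm wide; open, the fingers measure 117 mm over their backs; the gripper's body (75 mm by 190 mm) begins 51 mm behind the grasp point.
Start: joints at [-1.173, 0.469, -0.049, 1.532, 0.024, 1.141, -0.082], TCP at [279.386, 614.486, 222.573] pointing down, gripper open.
Joint ranges: [-2.59, 2.59], [-0.33, 1.99], [-1.39, 1.29], [0.1, 2.45], [-1.04, 4.18], [0.21, 1.99], [-2.66, 2.66]. Speed limits (rad/s): [2.57, 2.57, 3.14, 3.14, 3.14, 3.14, 3.14].

INTERFACE

Orientations are given as a unit quaternion [x, y, z, w].
In Python, from workcell import env gives the robot as it stands. The module is installed in compiled form; this text tells all that it offers.
- The arm moves only by the tool drive_tool, never from a script. Its argument "increments" is a list that holds one entry, the list of rows, each a list of 7 numbers: the finger opening in m, from 0 to 0.087, then the shift along the tool's x, y, z in m, then the turn, a rotation vector about the tool's x, y, z in rad. A call has 1 to 20 rows; each row is the pose to reach, as a shift and turn from the pose commanded when the call began, along the tool's axes at that moment; what a row does not reach only later rows make up. A row lasts 1/10 s, in which the tool goes at most 50 mm and 8.59 degrees, less where a joint would pass 70% of its speed; a pose out of reach is approached as far as the arm can. A call with a gripper value outside its range is refused whole. The fingers move at their own pace and stop on an object; the grip force is fixed at half the most. Time passes only in rows, so rows that repeat a pose let the fingers close. It gives the time, the measured TCP pose, the force and the opening at its end, in the units of the state.
- env.observe(): the state, without advancing time (a new reading comes with each control period).
- env.read_camera(name): name is "scene" or "top" or "wrist"; returns the picture (400x640x3 uint8, blue, green, red); there is no depth.
- env.camera_params(name): a dict with "K" (3x3 intrinsics, pixels), "dist" ([k1, k2, p1, p2, k3] as OpenCV has them; the pictures are not rectified), "extrinsics" (4x4, takes a point from camera to world coordinates); the wrist camera has in their place "mount" (4x4, takes a point from camera to tool coordinates, whose origin is the TCP and whose axes are the flange's). Camera axes: x right, y down, z forward; pixel columns grow to the right and rows downward; lengths in mm; the calibration is good to about 2 mm. A picture is of the moment at which its call begins: read the wrist's pose just before it. camera_params takes no time and is no camera call.
- env.hand_in(): hands the job in, once; it reports no verdict.
The state is a dict: "t": time; "joint_pos": joint angles; "joint_vel": joint speeds; "joint_torque": joint torques, N m; "position": TCP position; "orientation": TCP orientation; "wrist_force": force on the tool from outside, world axes, zero at the start; "moment": the same for the moment, N m; "gripper_width": finger opening in mm.
Only numpy, scipy, OpenCV 4.12 (cv2) and the standard library are available. Lean on these libraries where they do the work, as an engineer would, in place of code of your own. Each camera call takes 0.05 s, during which the arm holds its last target. There are 200 camera calls.

TASK

Make the tubing station ready for the next run. On both port blocks, screw the loosely started brass elbow down clockwise and stop when its outlet points along the white pointer bar. Put the bare core from the rack's middle spindle into the grey tray and mount every full spool of tubing on a spindle of its own, upright and fully down, without disturbing the bottle, the beaker or the tube rack.

Things in the scene. Friction and masses are not known exactly. Their poses are not given: they have to be found in the camera images.
- portA: round black port block, 144 mm across and 28 mm high, fixed; origin at the centre of its underside, on the axis of the upright steel stub. The stub is 20 mm thick with its top 64 mm above the origin
- pointerA: white ring 60 mm across lying on top of portA, fixed, its origin on the stub axis; a raised white bar 10 mm wide reaches out along its +x axis to 70 mm from the stub axis, 5 mm high: the mark that the outlet of elbowA must point along
- elbowA_head (a point): centre of the square brass head of elbowA, on the stub axis: 22 x 22 mm and 40 mm high, upright, to be gripped from above, its top 20 mm above this point and its foot (a hub 32 mm across) 20 mm below. Axes turn with the elbow: x towards the outlet, z up; the head's flats face +-x and +-y
- elbowA_outlet (a point): centre of the mouth of the outlet of elbowA, an 18 mm brass pipe (21 mm over its barbs) that sticks out level from the hub, 60 mm from the stub axis and 33 mm below the head's centre; the elbow's x axis points out of it
- elbowA (a joint): angle of the elbow on its thread, rad: 0 where the thread only just holds it, growing as it is turned clockwise seen from above; it sinks 8 mm a turn, stays where it is left, needs about 0.12 N m to turn, and is stopped at 0 and at 6.0. Within these stops the outlet lines up with the pointer at one angle only, between 3.9 and 5.1
- portB: round black port block, 144 mm across and 28 mm high, fixed; origin at the centre of its underside, on the axis of the upright steel stub. The stub is 20 mm thick with its top 64 mm above the origin
- pointerB: white ring 60 mm across lying on top of portB, fixed, its origin on the stub axis; a raised white bar 10 mm wide reaches out along its +x axis to 70 mm from the stub axis, 5 mm high: the mark that the outlet of elbowB must point along
- elbowB_head (a point): centre of the square brass head of elbowB, on the stub axis: 22 x 22 mm and 40 mm high, upright, to be gripped from above, its top 20 mm above this point and its foot (a hub 32 mm across) 20 mm below. Axes turn with the elbow: x towards the outlet, z up; the head's flats face +-x and +-y
- elbowB_outlet (a point): centre of the mouth of the outlet of elbowB, an 18 mm brass pipe (21 mm over its barbs) that sticks out level from the hub, 60 mm from the stub axis and 33 mm below the head's centre; the elbow's x axis points out of it
- elbowB (a joint): angle of the elbow on its thread, rad: 0 where the thread only just holds it, growing as it is turned clockwise seen from above; it sinks 8 mm a turn, stays where it is left, needs about 0.12 N m to turn, and is stopped at 0 and at 6.0. Within these stops the outlet lines up with the pointer at one angle only, between 3.9 and 5.1
- rack: grey spool rack, fixed base 75 (x) x 250 (y) x 12 mm, origin at the centre of its underside; three upright steel spindles 12 mm thick in a row along its y axis, 90 mm apart, standing 54 mm above the base (tips tapered over the last 8 mm)
- seat0 (a point): point on the axis of spindle 0 (at y = -90 mm on the rack), 20 mm above the top of the rack's base: where the centre of a spool is when it sits fully down on this spindle
- seat1 (a point): point on the axis of spindle 1 (at y = 0 mm on the rack), 20 mm above the top of the rack's base: where the centre of a spool is when it sits fully down on this spindle
- seat2 (a point): point on the axis of spindle 2 (at y = 90 mm on the rack), 20 mm above the top of the rack's base: where the centre of a spool is when it sits fully down on this spindle
- core_mid (a point): bare brown cardboard core, a stiff tube 36 mm outside, 19 mm bore, 40 mm high, 30 g, at first on the rack's middle spindle; point at its centre, half-way up, z along its bore
- spool0_mid (a point): full spool of tubing, a white flanged reel 52 mm across and 40 mm high with a through bore 18 mm wide, 90 g or so, standing upright on the bench (may be absent). Point at its centre, half-way up (20 mm above its underside); z along its bore. Its rim is solid to grip all the way down
- spool1_mid (a point): full spool of tubing, a white flanged reel 52 mm across and 40 mm high with a through bore 18 mm wide, 90 g or so, standing upright on the bench (may be absent). Point at its centre, half-way up (20 mm above its underside); z along its bore. Its rim is solid to grip all the way down
- spool2_mid (a point): full spool of tubing, a white flanged reel 52 mm across and 40 mm high with a through bore 18 mm wide, 90 g or so, standing upright on the bench (may be absent). Point at its centre, half-way up (20 mm above its underside); z along its bore. Its rim is solid to grip all the way down
- tray: open grey plastic tray, fixed, 130 x 130 mm outside, 45 mm high, walls 4 mm, floor 4 mm; origin at the centre of its underside
- bottle: bystander: clear bottle with a red cap, 60 mm across, 140 mm high; origin under its centre
- beaker: bystander: glass beaker, 66 mm across, 85 mm high; origin under its centre
- tube_rack: bystander: white rack of red-capped sample tubes, 70 x 140 mm, 109 mm high; origin under its centre
There are look-alikes about, which are no part of the job. Leave any blue or turquoise look-alike of the portB alone.

How it is judged (in metres and radians):
At the end, for the whole second after the job is handed in: Both elbow outlets point along their pointer bars (mouth centre within 8 mm to either side of the bar's line, about 8 degrees); each spool present is upright (within 0.1 rad) with its centre within 7 mm of its seat point on a spindle; the bare core lies inside the tray (x of elbowA_outlet in the frame of pointerA above 0.045 m and y of elbowA_outlet in the frame of pointerA between -0.008 and 0.008 m and x of elbowB_outlet in the frame of pointerB above 0.045 m and y of elbowB_outlet in the frame of pointerB between -0.008 and 0.008 m and (distance between spool0_mid and seat0 below 0.007 m or distance between spool0_mid and seat1 below 0.007 m or distance between spool0_mid and seat2 below 0.007 m) and angle between each of spool0_mid, spool1_mid, spool2_mid's own z axis and vertical below 0.1 rad and (distance between spool1_mid and seat0 below 0.007 m or distance between spool1_mid and seat1 below 0.007 m or distance between spool1_mid and seat2 below 0.007 m) and (distance between spool2_mid and seat0 below 0.007 m or distance between spool2_mid and seat1 below 0.007 m or distance between spool2_mid and seat2 below 0.007 m) and x of core_mid in the frame of tray between -0.055 and 0.055 m and y of core_mid in the frame of tray between -0.055 and 0.055 m and z of core_mid in the frame of tray below 0.032 m); the robot touches nothing.
It fails at once if the bottle is shifted by more than 30 mm (distance of bottle from where it was at the start of the episode above 0.03 m).
It fails at once if the beaker is shifted by more than 30 mm (distance of beaker from where it was at the start of the episode above 0.03 m).
It fails at once if the tube rack is shifted by more than 30 mm (distance of tube_rack from where it was at the start of the episode above 0.03 m).
Of spool0, spool1, spool2 only 2 to 3 are there at a start; the rules pass over those that are not, and their reading is None.
At some moment in a run one of spool0, spool1, spool2 may be knocked a few centimetres aside while the robot is not near it.
It also fails if it takes over 210 s, if anything falls off the work surface, if the arm or the gripper's body presses on something with over 40 N, if the wrist force passes 120 N, or if a joint passes its speed limit or range.

## Working session

There is one attempt and no reset: what is moved stays moved. The work goes in short steps, Python scripts to look and compute and a tool call to move; the robot and the scene stay as the last step left them, time stands still between calls to the robot, and variables do not carry over. Pictures are saved under pics/ and viewed, about 12 in all and at most 16, crops included, and the job is handed in when it is done.

Besides the shell and the picture viewer there is one more tool, called after "Call:" as name([rows], argument=value, ...), one row to a line, values as JSON. drive_tool: Moves the arm, as the interface text tells. Its arguments: {"type":"object","properties":{"increments":{"type":"array"}},"required":["increments"]}

```bash
mkdir -p pics; cat > h.py <<'E'
import numpy as np, cv2
from workcell import env
from scipy.spatial.transform import Rotation as R
def T(name,st=None):
    p=env.camera_params(name)
    if name!='wrist': return p,np.array(p['extrinsics'])
    st=st or env.observe(); M=np.eye(4); M[:3,:3]=R.from_quat(st['orientation']).as_matrix(); M[:3,3]=st['position']
    return p,M@np.array(p['mount'])
def ray(name,uv,z,st=None):
    p,E=T(name,st); uv=np.array(uv,float).reshape(-1,1,2)
    n=cv2.undistortPoints(uv,np.array(p['K'],float),np.array(p['dist'],float)).reshape(-1,2)
    d=np.c_[n,np.ones(len(n))]@E[:3,:3].T; o=E[:3,3]
    return o+d*((z-o[2])/d[:,2:3])
def proj(name,P,st=None):
    p,E=T(name,st); W=np.linalg.inv(E)
    return cv2.projectPoints(np.array(P,float).reshape(-1,1,3),cv2.Rodrigues(W[:3,:3])[0],W[:3,3],np.array(p['K'],float),np.array(p['dist'],float))[0].reshape(-1,2)
def snap(name,f):
    st=env.observe(); im=env.read_camera(name); cv2.imwrite('pics/'+f+'.png',im); return st,im
E
python3 - <<'E'
from h import *
for n in('top','scene','wrist'): snap(n,n+'0'); print(n,np.round(T(n)[1],2).tolist(),np.round(env.camera_params(n)['K'],0).tolist())
print(env.observe(),env.hold_point_z, env.camera_params('wrist')['mount'])
E
```

```text
top [[-0.01, -1.0, 0.09, 332.23], [-1.0, 0.01, -0.0, -44.7], [0.0, -0.09, -1.0, 1470.16], [0.0, 0.0, 0.0, 1.0]] [[489.0, 0.0, 320.0], [0.0, 489.0, 198.0], [0.0, 0.0, 1.0]]
scene [[0.52, 0.47, -0.71, 1346.67], [0.85, -0.27, 0.45, -612.46], [0.02, -0.84, -0.54, 745.7], [0.0, 0.0, 0.0, 1.0]] [[407.0, 0.0, 315.0], [0.0, 407.0, 202.0], [0.0, 0.0, 1.0]]
wrist [[0.41, 0.87, 0.27, 204.62], [0.91, -0.4, -0.13, 649.0], [-0.0, 0.3, -0.95, 383.45], [0.0, 0.0, 0.0, 1.0]] [[317.0, 0.0, 319.0], [0.0, 317.0, 199.0], [0.0, 0.0, 1.0]]
{'t': 0.15, 'joint_pos': array([-1.17287393,  0.46924834, -0.04855716,  1.53342072,  0.02411119,
        1.14101772, -0.08233462]), 'joint_vel': array([ 8.84155787e-04, -6.22413402e-04,  4.27613383e-05, -5.18125609e-03,
        2.44518514e-04,  1.43630886e-03, -1.75392879e-05]), 'joint_torque': array([ 8.34286620e-04, -5.08426917e+01, -8.05948908e-02, -2.36416411e+01,
       -6.13692845e-02,  3.56869167e-02,  1.08316835e-04]), 'position': array([279.25257173, 614.01598386, 221.74517747]), 'orientation': array([ 2.11813457e-01,  9.77309823e-01, -7.44216280e-04, -1.22603786e-04]), 'wrist_force': array([-0.01425037, -0.33961066,  0.61301811]), 'moment': array([-0.03000865, -0.03872722, -0.01955742]), 'gripper_width': 87.1531626002158} 18.700000000000003 [[-6.29480873e-04 -9.54201257e-01 -2.99164779e-01  8.24091678e+01]
 [ 9.99999741e-01 -4.96489564e-04 -5.20548388e-04  7.05435816e-01]
 [ 3.48175735e-04 -2.99165029e-01  9.54201323e-01 -1.61715914e+02]
 [ 0.00000000e+00  0.00000000e+00  0.00000000e+00  1.00000000e+00]]
```

View pics/top0.png

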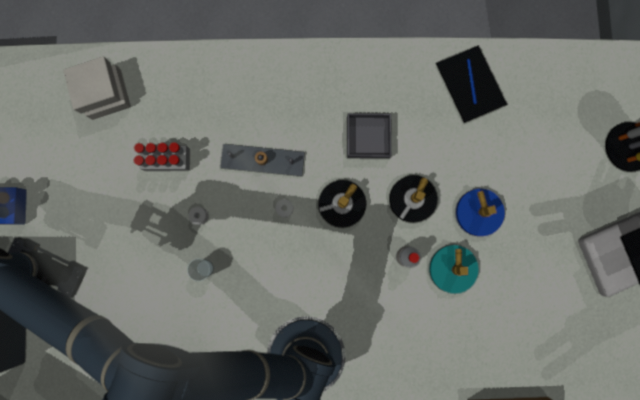

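View pics/scene0.png

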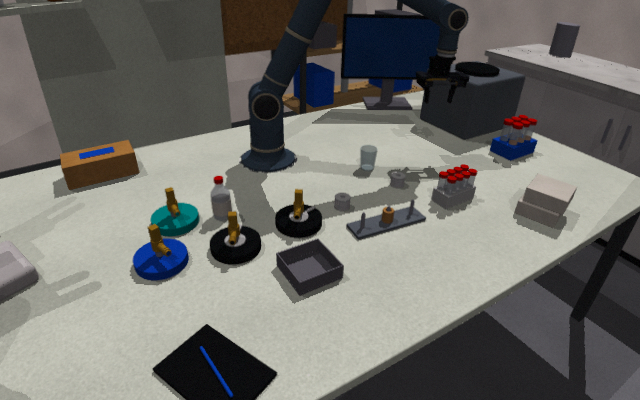

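```bash
python3 - <<'E'
from h import *
t=cv2.imread('pics/top0.png'); s=cv2.imread('pics/scene0.png')
a=cv2.resize(t[165:240,300:460],(800,375),interpolation=cv2.INTER_CUBIC)
b=cv2.resize(t[140:225,180:310],(400,262),interpolation=cv2.INTER_CUBIC)[:225]
c=cv2.resize(s[145:235,330:460],(400,277),interpolation=cv2.INTER_CUBIC)[:225]
cv2.imwrite('pics/crop1.png',np.vstack([a,np.hstack([b,c])]))
# bases: black port discs via mask
g=cv2.cvtColor(t,cv2.COLOR_BGR2HSV)
for (x0,y0,x1,y1) in((312,170,372,232),(384,168,444,228)):
    m=(g[y0:y1,x0:x1,2]<40).astype(np.uint8)*255
    c=max(cv2.findContours(m,0,2)[0],key=cv2.contourArea); h=cv2.convexHull(c)
    e=cv2.fitEllipse(h); e=np.array(e[0])+[x0,y0],e[1]; print(e, ray('top',e[0],28).round(1))
for p in((197,214),(283,207)): print('spool',ray('top',p,40).round(0))
print('tray',ray('top',(369,135),45).round(0),'bottle',ray('top',(413,257),140).round(0),'beaker',ray('top',(200,269),85).round(0),'tubes',ray('top',(162,152),109).round(0),'core',ray('top',(261,158),52).round(0))
# spools in scene
for p in((342,196),(398,172)): print('spool sc',ray('scene',p,40).round(0))
E
```

```text
(array([341.92236519, 203.76398468]), (46.221370697021484, 47.19184112548828)) [[ 445.7 -112.4   28. ]]
(array([404.43810463, 193.61157417]), (25.402503967285156, 45.69467544555664)) [[ 474.  -298.6   28. ]]
spool [[419. 315.  40.]]
spool [[437.  61.  40.]]
tray [[ 648. -195.   45.]] bottle [[ 290. -298.  140.]] beaker [[260. 293.  85.]] tubes [[592. 400. 109.]] core [[581. 124.  52.]]
spool sc [[436.  61.  40.]]
spool sc [[402. 332.  40.]]
```

View pics/crop1.png

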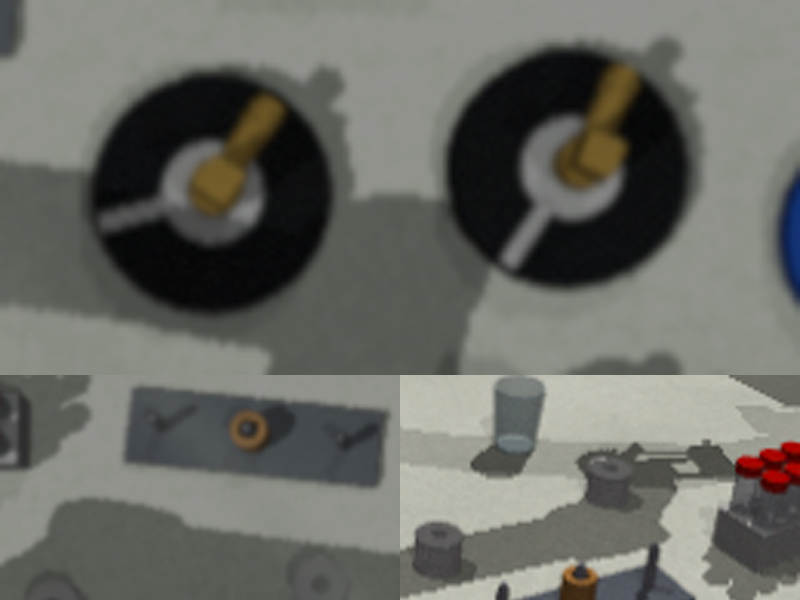

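```bash
cat >> h.py <<'E'
def go(x,y,z,ax):
    """shift/turn (m, rad) from present pose to TCP x,y,z with tool x at world angle ax (deg), tool down"""
    s=env.observe(); M=R.from_quat(s['orientation']); a=np.radians(ax); X=np.array([np.cos(a),np.sin(a),0]); Z=np.array([0,0,-1.])
    G=R.from_matrix(np.c_[X,np.cross(Z,X),Z]); d=M.inv().apply(np.array([x,y,z])-s['position'])/1000
    r=(M.inv()*G).as_rotvec(); n=max(np.linalg.norm(d)/.05,np.degrees(np.linalg.norm(r))/8.59)
    print('go',(x,y,z,ax),'d',d.round(4),'r',r.round(4),'rows>=%.1f'%n,'now',s['position'].round(1),'j7 %.2f'%s['joint_pos'][6],'t %.1f'%s['t'])
E
python3 -c "
from h import *
go(510,100,300,85)"
```

```text
go (510, 100, 300, 85) d [-0.4229 -0.3725 -0.0777] r [-1.3000e-03  1.0000e-03  1.2312e+00] rows>=11.4 now [279.3 614.  221.7] j7 -0.08 t 0.1
```

Call:
drive_tool([
  [[0.087,0,0,-0.078,0,0,0],[0.087,-0.423,-0.3725,-0.078,0,0,1.231],[0.087,-0.423,-0.3725,-0.078,0,0,1.231],[0.087,-0.423,-0.3725,-0.078,0,0,1.231],[0.087,-0.423,-0.3725,-0.078,0,0,1.231],[0.087,-0.423,-0.3725,-0.078,0,0,1.231],[0.087,-0.423,-0.3725,-0.078,0,0,1.231],[0.087,-0.423,-0.3725,-0.078,0,0,1.231],[0.087,-0.423,-0.3725,-0.078,0,0,1.231],[0.087,-0.423,-0.3725,-0.078,0,0,1.231],[0.087,-0.423,-0.3725,-0.078,0,0,1.231],[0.087,-0.423,-0.3725,-0.078,0,0,1.231],[0.087,-0.423,-0.3725,-0.078,0,0,1.231],[0.087,-0.423,-0.3725,-0.078,0,0,1.231],[0.087,-0.423,-0.3725,-0.078,0,0,1.231],[0.087,-0.423,-0.3725,-0.078,0,0,1.231],[0.087,-0.423,-0.3725,-0.078,0,0,1.231]],
])

```text
t: 1.85
position: [509.6, 102.1, 300.3]
orientation: [0.736, 0.677, -0.0, -0.0]
wrist_force: [-0.4, 0.3, 0.3]
gripper_width: 87.1
```

```bash
python3 - <<'E'
from h import *
import json
s,w=snap('wrist','w1'); st,t=snap('top','top1'); print(s['position'],s['orientation'],s['joint_pos'].round(2))
json.dump({k:list(map(float,s[k])) for k in('position','orientation')},open('w1.json','w'))
cv2.imwrite('pics/v1.png',np.vstack([w,cv2.resize(t[130:330,120:440],(640,400))[:200]]))
E
```

```text
[509.63590555 102.11624096 300.28255673] [ 7.36049986e-01  6.76927089e-01 -1.30900161e-04 -3.44055409e-04] [-0.66  0.15  0.43  1.81 -0.07  1.19 -0.29]
```

View pics/v1.png

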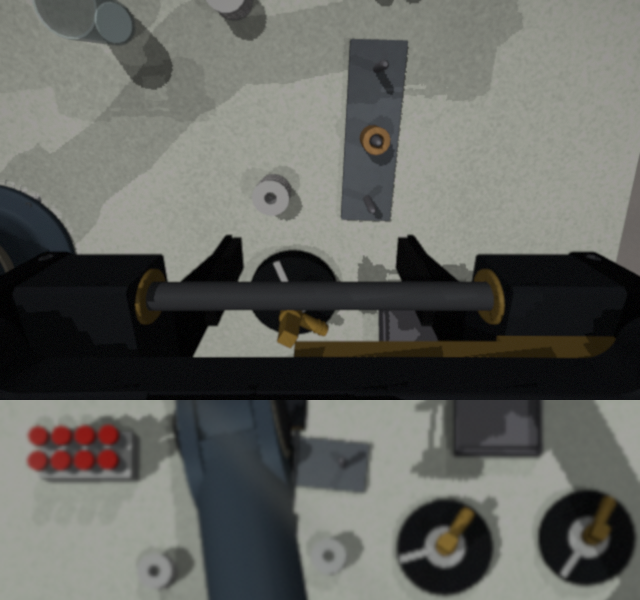

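```bash
python3 - <<'E'
from h import *
import json
s=json.load(open('w1.json')); w=cv2.imread('pics/w1.png'); h=cv2.cvtColor(w,cv2.COLOR_BGR2HSV).astype(int)
def big(m,x0,y0,x1,y1):
    q=np.zeros(m.shape,np.uint8); q[y0:y1,x0:x1]=m[y0:y1,x0:x1]; return max(cv2.findContours(q*255,0,1)[0],key=cv2.contourArea)
for p in((130,375),(60,365),(195,275),(215,300)): print(h[p],end=' ')
m=(h[...,0]>95)&(h[...,0]<130)&(h[...,1]>40)&(h[...,2]<110)
m=cv2.morphologyEx(m.astype(np.uint8),cv2.MORPH_CLOSE,np.ones((5,5)))
c=big(m,320,25,420,232); P=ray('wrist',c[:,0],12,s)[:,:2].astype(np.float32)
r=cv2.minAreaRect(P); print('\nrack',r)
b=cv2.boxPoints(r); print(b)
o=((h[...,0]>5)&(h[...,0]<25)&(h[...,1]>110)).astype(np.uint8)
c=big(o,340,110,410,170); P=ray('wrist',cv2.convexHull(c)[:,0],52,s)[:,:2].astype(np.float32); print('core',cv2.minEnclosingCircle(P),ray('wrist',[(376.5,142)],66,s))
# spindle tips by eye
print('tips',ray('wrist',[(383,66),(370,200)],62,s).round(1))
g=(h[...,1]<25)&(h[...,2]>0)
cv2.imwrite('pics/v2.png',np.vstack([np.hstack([cv2.resize(w[155:225,235:315],(400,350),interpolation=2),cv2.resize(w[100:170,340:420],(400,350),interpolation=2)]),np.hstack([cv2.resize(w[40:90,340:420],(400,250),interpolation=2),cv2.resize(w[180:230,340:420],(400,250),interpolation=2)])]))
E
```

```text
[ 16 135 127] [111  27  67] [15  5 97] [ 37  14 159] Traceback (most recent call last):
  File "<stdin>", line 9, in <module>
  File "<stdin>", line 5, in big
ValueError: max() iterable argument is empty
```

```bash
python3 - <<'E'
from h import *
import json
s=json.load(open('w1.json')); w=cv2.imread('pics/w1.png'); h=cv2.cvtColor(w,cv2.COLOR_BGR2HSV).astype(int)
def big(m,x0,y0,x1,y1):
    q=np.zeros(m.shape,np.uint8); q[y0:y1,x0:x1]=m[y0:y1,x0:x1]; return max(cv2.findContours(q*255,0,1)[0],key=cv2.contourArea)
m=(h[...,2]<88)
m=cv2.morphologyEx(m.astype(np.uint8),cv2.MORPH_CLOSE,np.ones((5,5)))
c=big(m,320,25,420,232); P=ray('wrist',c[:,0],12,s)[:,:2].astype(np.float32)
r=cv2.minAreaRect(P); print('\nrack',r)
b=cv2.boxPoints(r); print(b)
o=((h[...,0]>5)&(h[...,0]<25)&(h[...,1]>90)).astype(np.uint8)
c=big(o,340,110,410,170); P=ray('wrist',cv2.convexHull(c)[:,0],52,s)[:,:2].astype(np.float32); print('core',cv2.minEnclosingCircle(P),ray('wrist',[(376.5,142)],66,s))
print('tips',ray('wrist',[(383,66),(370,200)],62,s).round(1))
cv2.imwrite('pics/v2.png',np.vstack([np.hstack([cv2.resize(w[155:225,235:315],(400,350),interpolation=2),cv2.resize(w[100:170,340:420],(400,350),interpolation=2)]),np.hstack([cv2.resize(w[40:90,340:420],(400,250),interpolation=2),cv2.resize(w[180:230,340:420],(400,250),interpolation=2)])]))
E
```

```text
rack ((585.3963012695312, 128.2726287841797), (247.9136505126953, 75.69335174560547), 83.66600799560547)
[[534.1052       9.247879  ]
 [609.33655      0.89707947]
 [636.6874     247.29738   ]
 [561.45605    255.64818   ]]
core ((583.2096557617188, 129.53988647460938), 20.06887435913086) [[583.26493001 128.78240859  66.        ]]
tips [[594.1 215.6  62. ]
 [573.1  52.6  62. ]]
```

View pics/v2.png

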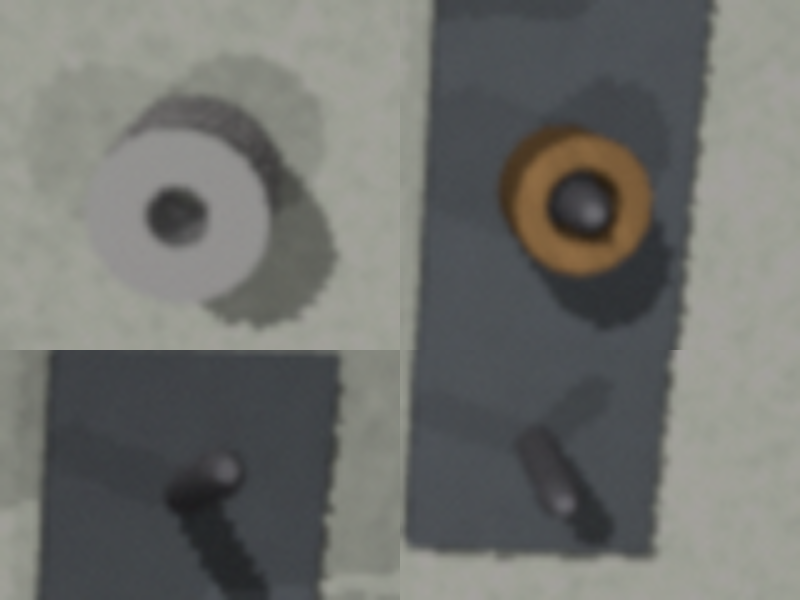

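```bash
python3 - <<'E'
from h import *
import json
s=json.load(open('w1.json'))
print('tips',ray('wrist',[(385.6,64),(377,140.6),(372.6,211)],65,s).round(1))
print('core top',ray('wrist',[(376.4,140.6)],52,s).round(1),'spool1',ray('wrist',[(271,197.8)],40,s).round(1))
print(ray('wrist',[(229,0)],40,s).round(1))
t=cv2.imread('pics/top1.png'); print('tray', ray('top',(369,135),45))
go(584,129,150,83.7)
E
```

```text
tips [[596.5 217.3  65. ]
 [584.1 130.3  65. ]
 [575.5  38.   65. ]]
core top [[585.5 128.6  52. ]] spool1 [[438.6  60.2  40. ]]
[[421.4 303.3  40. ]]
tray [[ 648.14219031 -194.98849197   45.        ]]
go (584, 129, 150, 83.7) d [0.0336 0.0716 0.1504] r [-0.0004 -0.0002  0.0253] rows>=3.4 now [509.9 101.5 300.4] j7 -0.29 t 1.9
```

Call:
drive_tool([
  [[0.087,0.0334,0.0726,0.15,0,0,0.025],[0.087,0.0334,0.0726,0.15,0,0,0.025],[0.087,0.0334,0.0726,0.15,0,0,0.025],[0.087,0.0334,0.0726,0.15,0,0,0.025],[0.087,0.0334,0.0726,0.15,0,0,0.025],[0.087,0.0334,0.0726,0.19,0,0,0.025],[0.087,0.0334,0.0726,0.23,0,0,0.025],[0.087,0.0334,0.0726,0.26,0,0,0.025],[0.087,0.0334,0.0726,0.2795,0,0,0.025],[0.087,0.0334,0.0726,0.2795,0,0,0.025],[0.03,0.0334,0.0726,0.2795,0,0,0.025],[0.03,0.0334,0.0726,0.2795,0,0,0.025],[0.03,0.0334,0.0726,0.2795,0,0,0.025],[0.03,0.0334,0.0726,0.2795,0,0,0.025],[0.03,0.0334,0.0726,0.2795,0,0,0.025],[0.03,0.0334,0.0726,0.2795,0,0,0.025],[0.03,0.0334,0.0726,0.2795,0,0,0.025],[0.03,0.0334,0.0726,0.2795,0,0,0.025]],
])

```text
t: 3.75
position: [585.5, 127.3, 21.0]
orientation: [0.746, 0.666, -0.0, -0.0]
wrist_force: [0.0, 0.4, 0.8]
gripper_width: 35.5
```

```bash
python3 - <<'E'
from h import *
s=env.observe();print(s['gripper_width'],s['wrist_force'])
go(585,129,140,83.7)
go(648,-195,140,83.7)
go(648,-195,14,83.7)
E
```

```text
35.49448122283806 [0.01335361 0.37131462 0.84996714]
go (585, 129, 140, 83.7) d [ 0.0016 -0.0007 -0.119 ] r [-0.0001 -0.0001 -0.002 ] rows>=2.4 now [585.5 127.3  21. ] j7 -0.13 t 3.8
go (648, -195, 140, 83.7) d [-0.3133  0.0981 -0.119 ] r [-0.0001 -0.0001 -0.002 ] rows>=7.0 now [585.5 127.3  21. ] j7 -0.13 t 3.8
go (648, -195, 14, 83.7) d [-0.3133  0.0982  0.007 ] r [-0.0001 -0.0001 -0.002 ] rows>=6.6 now [585.5 127.3  21. ] j7 -0.13 t 3.8
```

Call:
drive_tool([
  [[0.03,0,0,-0.05,0,0,0],[0.03,0,0,-0.1,0,0,0],[0.03,0,0,-0.12,0,0,0],[0.03,-0.313,0.098,-0.12,0,0,0],[0.03,-0.313,0.098,-0.12,0,0,0],[0.03,-0.313,0.098,-0.12,0,0,0],[0.03,-0.313,0.098,-0.12,0,0,0],[0.03,-0.313,0.098,-0.12,0,0,0],[0.03,-0.313,0.098,-0.12,0,0,0],[0.03,-0.313,0.098,-0.12,0,0,0],[0.03,-0.313,0.098,-0.12,0,0,0],[0.03,-0.313,0.098,-0.08,0,0,0],[0.03,-0.313,0.098,-0.04,0,0,0],[0.03,-0.313,0.098,-0.01,0,0,0],[0.03,-0.313,0.098,0.006,0,0,0],[0.03,-0.313,0.098,0.006,0,0,0],[0.055,-0.313,0.098,0.006,0,0,0],[0.055,-0.313,0.098,0.006,0,0,0],[0.055,-0.313,0.098,0.006,0,0,0],[0.055,-0.313,0.098,0.006,0,0,0]],
])

```text
t: 5.75
position: [648.3, -194.7, 15.7]
orientation: [0.746, 0.666, 0.0, 0.0]
wrist_force: [0.0, -0.1, 0.2]
gripper_width: 53.5
```

```bash
python3 - <<'E'
from h import *
print(env.observe()['wrist_force'])
go(648,-195,250,83.7)
# aim camera over spool area: view both spools and beaker
go(470,230,260,83.7)
E
```

```text
[ 0.00601632 -0.08111527  0.17472829]
go (648, -195, 250, 83.7) d [-0.0003  0.     -0.2343] r [ 0.0012 -0.     -0.0019] rows>=4.7 now [ 648.3 -194.7   15.7] j7 0.40 t 5.8
go (470, 230, 260, 83.7) d [ 0.4022 -0.2243 -0.2445] r [ 0.0012 -0.     -0.0019] rows>=10.4 now [ 648.3 -194.7   15.7] j7 0.40 t 5.8
```

Call:
drive_tool([
  [[0.055,0,0,-0.05,0,0,0],[0.055,0,0,-0.1,0,0,0],[0.087,0,0,-0.15,0,0,0],[0.087,0,0,-0.2,0,0,0],[0.087,0,0,-0.245,0,0,0],[0.087,0.402,-0.224,-0.245,0,0,0],[0.087,0.402,-0.224,-0.245,0,0,0],[0.087,0.402,-0.224,-0.245,0,0,0],[0.087,0.402,-0.224,-0.245,0,0,0],[0.087,0.402,-0.224,-0.245,0,0,0],[0.087,0.402,-0.224,-0.245,0,0,0],[0.087,0.402,-0.224,-0.245,0,0,0],[0.087,0.402,-0.224,-0.245,0,0,0],[0.087,0.402,-0.224,-0.245,0,0,0],[0.087,0.402,-0.224,-0.245,0,0,0],[0.087,0.402,-0.224,-0.245,0,0,0],[0.087,0.402,-0.224,-0.245,0,0,0]],
])

```text
t: 7.45
position: [470.9, 228.2, 260.2]
orientation: [0.746, 0.666, 0.0, 0.0]
wrist_force: [-0.6, -1.1, 0.5]
gripper_width: 87.0
```

```bash
python3 - <<'E'
from h import *
import json
s,w=snap('wrist','w2'); st,t=snap('top','top2'); _,c=snap('scene','scene2')
json.dump({k:list(map(float,s[k])) for k in('position','orientation')},open('w2.json','w'))
cv2.imwrite('pics/v3.png',np.vstack([w,np.hstack([t[130:330,120:440],cv2.resize(c[120:295,250:530],(320,200))])]))
print(s['position'],proj('wrist',[[438.6,60.2,40],[410,320,40]],s))
E
```

```text
[470.89114763 228.19912913 260.24375662] [[309.67312441 290.58206629]
 [257.03835145  98.20080718]]
```

View pics/v3.png

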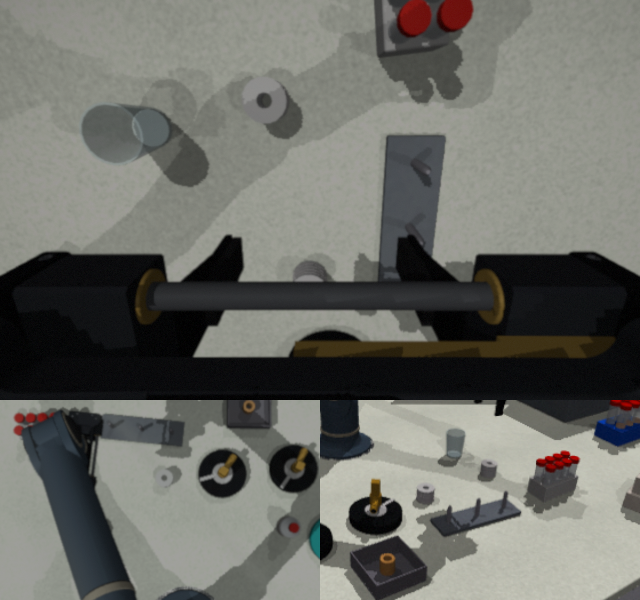

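```bash
python3 - <<'E'
from h import *
import json
s=json.load(open('w2.json')); w=cv2.imread('pics/w2.png')
print('spool2',ray('wrist',[(264.5,100.5)],40,s),'top0',ray('top',(197.3,214),40))
print('beaker base',ray('wrist',[(151,128)],0,s),'rim',ray('wrist',[(112,134)],85,s))
cv2.imwrite('pics/c3.png',cv2.resize(w[60:140,220:320],(800,640),interpolation=2)[:600])
h=cv2.cvtColor(w,cv2.COLOR_BGR2HSV)
print('s1 seen at 40 in top2', ray('top',(120+164,130+77),40))
E
```

```text
spool2 [[418.08538368 316.54650597  40.        ]] top0 [[418.88624045 313.77777311  40.        ]]
beaker base [[259.32631116 299.9986585    0.        ]] rim [[262.05942076 300.7474509   85.        ]]
s1 seen at 40 in top2 [[436.99870439  58.2024339   40.        ]]
```

View pics/c3.png

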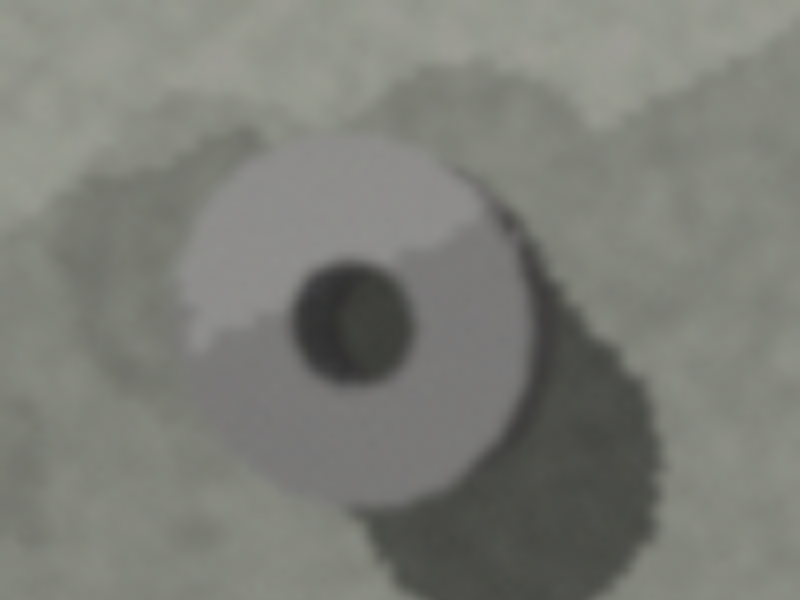

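```bash
python3 - <<'E'
from h import *
go(417.7,316.5,120,83.7)
go(417.7,316.5,8,83.7)
E
```

```text
go (417.7, 316.5, 120, 83.7) d [ 0.0821 -0.0635  0.1401] r [ 0.0005  0.0003 -0.006 ] rows>=3.5 now [471.2 227.6 260.2] j7 -0.58 t 7.6
go (417.7, 316.5, 8, 83.7) d [ 0.0821 -0.0635  0.2521] r [ 0.0005  0.0003 -0.006 ] rows>=5.5 now [471.2 227.6 260.2] j7 -0.58 t 7.6
```

Call:
drive_tool([
  [[0.087,0.082,-0.0635,0.13,0,0,0],[0.087,0.082,-0.0635,0.13,0,0,0],[0.087,0.082,-0.0635,0.13,0,0,0],[0.087,0.082,-0.0635,0.13,0,0,0],[0.087,0.082,-0.0635,0.13,0,0,0],[0.087,0.082,-0.0635,0.17,0,0,0],[0.087,0.082,-0.0635,0.21,0,0,0],[0.087,0.082,-0.0635,0.235,0,0,0],[0.087,0.082,-0.0635,0.252,0,0,0],[0.087,0.082,-0.0635,0.252,0,0,0],[0.087,0.082,-0.0635,0.252,0,0,0],[0.045,0.082,-0.0635,0.252,0,0,0],[0.045,0.082,-0.0635,0.252,0,0,0],[0.045,0.082,-0.0635,0.252,0,0,0],[0.045,0.082,-0.0635,0.252,0,0,0],[0.045,0.082,-0.0635,0.252,0,0,0],[0.045,0.082,-0.0635,0.252,0,0,0],[0.045,0.082,-0.0635,0.252,0,0,0]],
])

```text
t: 9.4
position: [416.4, 318.5, 8.2]
orientation: [0.746, 0.666, 0.0, -0.0]
wrist_force: [-0.0, -0.5, 1.0]
gripper_width: 50.3
```

```bash
python3 - <<'E'
from h import *
s=env.observe();print(s['gripper_width'],s['wrist_force'])
go(418,316.5,90,83.7)
go(596,217.6,90,83.7)
E
```

```text
50.25473129438322 [-0.01071866 -0.47440131  1.03054125]
go (418, 316.5, 90, 83.7) d [-0.0018  0.0018 -0.0818] r [ 0.0002 -0.0003 -0.0019] rows>=1.6 now [416.4 318.5   8.2] j7 -0.69 t 9.4
go (596, 217.6, 90, 83.7) d [-0.0802  0.1898 -0.0818] r [ 0.0002 -0.0003 -0.0019] rows>=4.4 now [416.4 318.5   8.2] j7 -0.69 t 9.4
```

Call:
drive_tool([
  [[0.045,0,0,-0.04,0,0,0],[0.045,0,0,-0.09,0,0,0],[0.045,-0.08,0.19,-0.09,0,0,0],[0.045,-0.08,0.19,-0.09,0,0,0],[0.045,-0.08,0.19,-0.09,0,0,0],[0.045,-0.08,0.19,-0.09,0,0,0],[0.045,-0.08,0.19,-0.09,0,0,0],[0.045,-0.08,0.19,-0.09,0,0,0],[0.045,-0.08,0.19,-0.09,0,0,0],[0.045,-0.08,0.19,-0.09,0,0,0],[0.045,-0.08,0.19,-0.09,0,0,0]],
])

```text
t: 10.5
position: [594.7, 219.2, 98.0]
orientation: [0.745, 0.667, -0.0, -0.001]
wrist_force: [-0.5, -0.2, -0.8]
gripper_width: 50.2
```

```bash
python3 - <<'E'
from h import *
s,w=snap('wrist','w3'); st,t=snap('top','top3')
print(s['position'],st['position'],s['gripper_width'],proj('wrist',[s['position'],s['position']+[0,0,32]],s),proj('top',[[596,217.6,66]]))
cv2.imwrite('pics/v4.png',np.vstack([cv2.resize(w[150:350,160:480],(640,400)),cv2.resize(t[130:200,190:318],(640,350))])[:600])
E
```

```text
[594.74802377 219.2303082   97.97919093] [595.05628122 218.9298016   98.08510313] 50.24547112943743 [[318.67831603 253.49012643]
 [318.47719505 285.15047105]] [[228.60895058 152.52704957]]
```

View pics/v4.png

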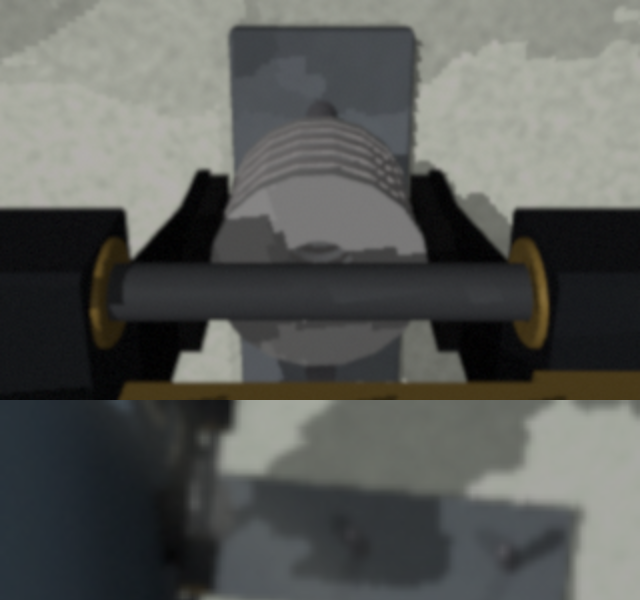

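```bash
python3 - <<'E'
from h import *
s=env.observe()
P=ray('wrist',[(319.5,236),(319.5,333),(265.5,274),(373.5,274)],130,s); print(s['position'],P.round(1),np.linalg.norm(P[0]-P[1]),np.linalg.norm(P[2]-P[3]),(P[0]+P[1])/2)
# bore back edge at row 150+120.. and spindle tip behind at px
print(ray('wrist',[(320,202)],66,s),proj('wrist',[[596,217.6,66],[585.2,128.5,66]],s))
go(596,217.6,24,83.7)
E
```

```text
[595.33584919 218.69114288  98.17309606] [[598.6 243.5 130. ]
 [592.8 191.6 130. ]
 [571.5 227.2 130. ]
 [621.3 221.7 130. ]] 52.19942717723984 50.1343385162094 [595.67071091 217.55479752 130.        ]
[[598.35321902 238.66581089  66.        ]] [[319.96526572 232.37022235]
 [318.71323402 343.24478494]]
go (596, 217.6, 24, 83.7) d [-0.001   0.0008  0.0742] r [-0.0003 -0.0004 -0.0003] rows>=1.5 now [595.3 218.7  98.2] j7 -0.39 t 10.6
```

```bash
python3 - <<'E'
from h import *
s=env.observe()
print(proj('wrist',[[596,217.6,z] for z in(12,30,66)],s).round(0).tolist(), ray('wrist',[(276,164),(366,164)],12,s).round(1))
E
```

```text
[[320.0, 206.0], [320.0, 214.0], [320.0, 232.0]] [[565.3 256.6  12. ]
 [636.3 248.7  12. ]]
```

Call:
drive_tool([
  [[0.045,0,0,0.02,0,0,0],[0.045,0,0,0.03,0,0,0],[0.045,0,0,0.04,0,0,0],[0.045,0,0,0.05,0,0,0],[0.045,0,0,0.06,0,0,0],[0.045,0,0,0.07,0,0,0],[0.045,0,0,0.077,0,0,0],[0.045,0,0,0.077,0,0,0]],
])

```text
t: 11.4
position: [596.1, 217.6, 20.5]
orientation: [0.746, 0.666, -0.0, -0.0]
wrist_force: [0.2, -0.6, -0.5]
gripper_width: 50.3
```

Call:
drive_tool([
  [[0.065,0,0,0,0,0,0],[0.065,0,0,0,0,0,0],[0.065,0,0,0,0,0,0],[0.065,0,0,0,0,0,0],[0.065,0,0,-0.04,0,0,0],[0.087,0,0,-0.08,0,0,0],[0.087,0,0,-0.12,0,0,0],[0.087,0,0,-0.16,0,0,0],[0.087,0,0,-0.2,0,0,0],[0.087,0,0,-0.2,0,0,0]],
])

```text
t: 12.4
position: [599.7, 218.6, 228.0]
orientation: [0.746, 0.666, 0.006, 0.002]
wrist_force: [0.9, -0.6, 0.3]
gripper_width: 86.4
```

```bash
python3 - <<'E'
from h import *
go(438.5,59.5,140,83.7)
go(438.5,59.5,8,83.7)
st,t=snap('top','top4'); s,w=snap('wrist','w4')
cv2.imwrite('pics/v5.png',np.vstack([cv2.resize(w[130:300,200:440],(640,453))[:240],cv2.resize(t[180:235,250:330],(640,440))[:360]]))
E
```

```text
go (438.5, 59.5, 140, 83.7) d [-0.1767 -0.1433  0.0852] r [ 0.0109 -0.0067 -0.0023] rows>=4.9 now [599.7 218.6 228. ] j7 -0.42 t 12.4
go (438.5, 59.5, 8, 83.7) d [-0.1776 -0.1447  0.2172] r [ 0.0109 -0.0067 -0.0023] rows>=6.3 now [599.7 218.6 228. ] j7 -0.42 t 12.4
```

View pics/v5.png

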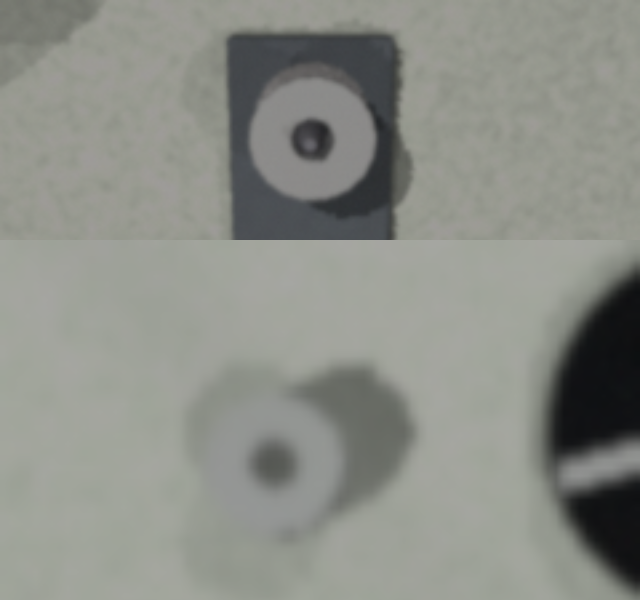

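Call:
drive_tool([
  [[0.087,-0.1745,-0.14,0.07,0,0,0],[0.087,-0.1745,-0.14,0.07,0,0,0],[0.087,-0.1745,-0.14,0.07,0,0,0],[0.087,-0.1745,-0.14,0.07,0,0,0],[0.087,-0.1745,-0.14,0.07,0,0,0],[0.087,-0.1745,-0.14,0.07,0,0,0],[0.087,-0.1745,-0.14,0.11,0,0,0],[0.087,-0.1745,-0.14,0.15,0,0,0],[0.087,-0.1745,-0.14,0.18,0,0,0],[0.087,-0.1745,-0.14,0.2,0,0,0],[0.087,-0.1745,-0.14,0.2125,0,0,0],[0.087,-0.1745,-0.14,0.2125,0,0,0],[0.045,-0.1745,-0.14,0.2125,0,0,0],[0.045,-0.1745,-0.14,0.2125,0,0,0],[0.045,-0.1745,-0.14,0.2125,0,0,0],[0.045,-0.1745,-0.14,0.2125,0,0,0],[0.045,-0.1745,-0.14,0.2125,0,0,0],[0.045,-0.1745,-0.14,0.2125,0,0,0],[0.045,-0.1745,-0.14,0.2125,0,0,0]],
])

```text
t: 14.4
position: [437.6, 60.0, 8.9]
orientation: [0.746, 0.666, 0.0, -0.0]
wrist_force: [-0.5, 0.2, 4.7]
gripper_width: 51.8
```

Call:
drive_tool([
  [[0.045,0,0,0,0,0,0],[0.045,0,0,-0.04,0,0,0],[0.045,0,0,-0.09,0,0,0],[0.045,-0.006,0.139,-0.09,0,0,0],[0.045,-0.006,0.139,-0.09,0,0,0],[0.045,-0.006,0.139,-0.09,0,0,0],[0.045,-0.006,0.139,-0.09,0,0,0],[0.045,-0.006,0.139,-0.09,0,0,0],[0.045,-0.006,0.139,-0.09,0,0,0],[0.045,-0.006,0.139,-0.09,0,0,0],[0.045,-0.006,0.139,-0.09,0,0,0],[0.045,-0.006,0.139,-0.09,0,0,0]],
])

```text
t: 15.6
position: [574.5, 38.6, 98.6]
orientation: [0.745, 0.667, 0.0, -0.0]
wrist_force: [0.4, 0.1, -2.3]
gripper_width: 51.6
```

```bash
python3 - <<'E'
from h import *
s,w=snap('wrist','w5'); st,t=snap('top','top5'); _,c=snap('scene','scene5')
print(s['position'],s['gripper_width'])
cv2.imwrite('pics/v6.png',np.vstack([cv2.resize(w[150:350,160:480],(640,400)),cv2.resize(c[130:240,320:480],(640,440))[:200]]))
E
```

```text
[574.46175391  38.63492318  98.63610219] 51.56320358102555
```

View pics/v6.png

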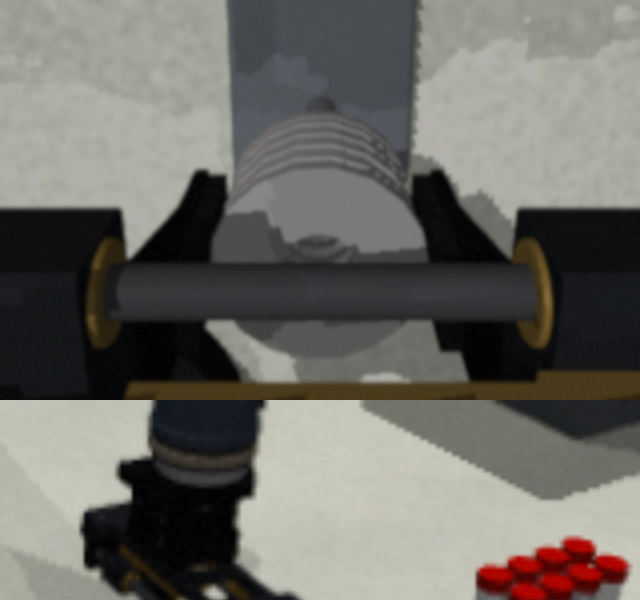

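```bash
python3 - <<'E'
from h import *
s=env.observe()
P=ray('wrist',[(319.5,233),(319.5,328.5),(265.5,272),(373.5,272)],130,s); print(s['position'],P.round(1),np.linalg.norm(P[0]-P[1]),(P[0]+P[1])/2,(P[2]+P[3])/2)
print(proj('wrist',[[575.4,38.6,12]],s))
E
```

```text
[574.87885432  38.49937221  98.66234866] [[578.3  64.5 130. ]
 [572.5  13.7 130. ]
 [551.1  47.8 130. ]
 [601.   42.2 130. ]] 51.18292519051755 [575.39247248  39.11028922 130.        ] [576.05665585  45.00474273 130.        ]
[[319.47863439 204.66595888]]
```

Call:
drive_tool([
  [[0.045,0,0,0.02,0,0,0],[0.045,0,0,0.03,0,0,0],[0.045,0,0,0.04,0,0,0],[0.045,0,0,0.05,0,0,0],[0.045,0,0,0.06,0,0,0],[0.045,0,0,0.07,0,0,0],[0.045,0,0,0.077,0,0,0],[0.045,0,0,0.077,0,0,0],[0.065,0,0,0.077,0,0,0],[0.065,0,0,0.077,0,0,0],[0.065,0,0,0.077,0,0,0],[0.065,0,0,0.077,0,0,0],[0.065,0,0,0.04,0,0,0],[0.087,0,0,0,0,0,0],[0.087,0,0,-0.05,0,0,0],[0.087,0,0,-0.1,0,0,0],[0.087,0,0,-0.12,0,0,0],[0.087,0,0,-0.12,0,0,0],[0.087,0,0,-0.12,0,0,0]],
])

```text
t: 17.65
position: [574.5, 38.5, 218.3]
orientation: [0.746, 0.666, 0.0, -0.0]
wrist_force: [-0.1, 1.7, -1.1]
gripper_width: 87.0
```

```bash
python3 - <<'E'
from h import *
s,w=snap('wrist','w6')
print(s['position'],s['wrist_force'])
go(420,-200,240,83.7)
E
```

```text
[574.53826976  38.45758711 218.29826517] [-0.13705457  1.71936548 -1.09521647]
go (420, -200, 240, 83.7) d [-0.2541 -0.1264 -0.0223] r [-0.0023  0.0004 -0.0018] rows>=5.7 now [574.   38.4 217.3] j7 -0.13 t 17.7
```

Call:
drive_tool([
  [[0.087,-0.29,-0.088,-0.083,0,0,0],[0.087,-0.29,-0.088,-0.083,0,0,0],[0.087,-0.29,-0.088,-0.083,0,0,0],[0.087,-0.29,-0.088,-0.083,0,0,0],[0.087,-0.29,-0.088,-0.083,0,0,0],[0.087,-0.29,-0.088,-0.083,0,0,0],[0.087,-0.29,-0.088,-0.083,0,0,0],[0.087,-0.29,-0.088,-0.083,0,0,0],[0.087,-0.29,-0.088,-0.083,0,0,0],[0.087,-0.29,-0.088,-0.083,0,0,0],[0.087,-0.29,-0.088,-0.083,0,0,0],[0.087,-0.29,-0.088,-0.083,0,0,0]],
])

```text
t: 18.9
position: [455.6, -238.7, 301.0]
orientation: [0.745, 0.667, -0.0, -0.0]
wrist_force: [0.4, -1.3, -0.0]
gripper_width: 87.1
```

```bash
python3 - <<'E'
from h import *
import json
s,w=snap('wrist','w7'); st,t=snap('top','top7')
json.dump({k:list(map(float,s[k])) for k in('position','orientation')},open('w7.json','w'))
print(s['position'],proj('wrist',[[446,-112,28],[460,-297,28]],s))
w6=cv2.imread('pics/w6.png')
cv2.imwrite('pics/v7.png',np.vstack([cv2.resize(w[20:270,170:470],(720,600))]))
cv2.imwrite('pics/v7b.png',w6)
E
```

```text
[ 455.60585615 -238.70040624  300.99994498] [[300.73313759  64.84776511]
 [326.71860148 201.62111108]]
```

View pics/v7.png

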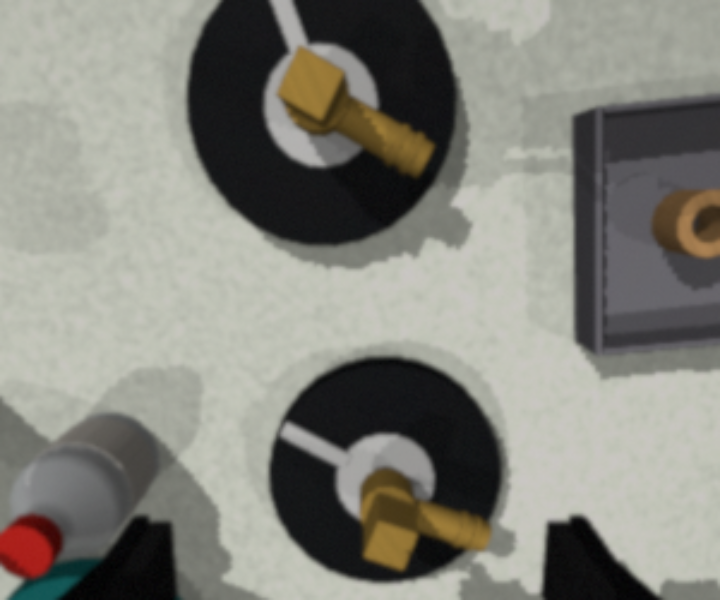

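```bash
cat > an.py <<'E'
from h import *
import json
s=json.load(open('w7.json')); w=cv2.imread('pics/w7.png'); hsv=cv2.cvtColor(w,cv2.COLOR_BGR2HSV)
f=lambda p:(p[0]/2.4+170,p[1]/2.4+20)
for nm,box,ring,head,pipe in (('A',(225,0,385,130),(322,105),(313,85),((355,112),(424,158))),('B',(270,160,395,268),(385,480),(389,545),((420,515),(484,531)))):
    x0,y0,x1,y1=box; sub=hsv[y0:y1,x0:x1]
    m=(sub[...,2]<45).astype(np.uint8); c=max(cv2.findContours(m,0,1)[0],key=cv2.contourArea)
    P=ray('wrist',cv2.convexHull(c)[:,0]+[x0,y0],28,s)[:,:2].astype(np.float32); (cx,cy),r=cv2.minEnclosingCircle(P)
    print(nm,'disc',cx,cy,r,'ring',ray('wrist',f(ring),30,s)[0].round(1))
    wm=((sub[...,1]<50)&(sub[...,2]>110)).astype(np.uint8)
    X,Y=np.meshgrid(np.arange(x0,x1),np.arange(y0,y1)); Q=ray('wrist',np.c_[X[wm>0],Y[wm>0]],32,s)[:,:2]-[cx,cy]
    rr=np.hypot(*Q.T); k=(rr>36)&(rr<66); b=Q[k].mean(0); print('bar angle',np.degrees(np.arctan2(b[1],b[0])),k.sum(),np.degrees(np.arctan2(Q[k][:,1],Q[k][:,0])).std())
    zs=np.arange(60,130.); H=np.array([ray('wrist',f(head),z,s)[0] for z in zs]); d=np.hypot(H[:,0]-cx,H[:,1]-cy); i=d.argmin(); print('headtop z',zs[i],'miss',d[i],H[i].round(1))
    zo=zs[i]-53; p=ray('wrist',[f(q) for q in pipe],zo,s); v=p[1]-p[0]; u=p[1][:2]-[cx,cy]; print('outlet z',zo,'axis dir',np.degrees(np.arctan2(v[1],v[0])),'mouth dir',np.degrees(np.arctan2(u[1],u[0])),np.hypot(*u))
E
python3 an.py
python3 -c "
from h import *
go(446,-112,130,83.7)"
```

```text
A disc 449.94085693359375 -112.09254455566406 70.16484832763672 ring [ 450.6 -111.4   30. ]
bar angle 105.50056393313773 231 3.3823435019902277
headtop z 113.0 miss 0.6754044622227428 [ 450.6 -111.9  113. ]
outlet z 60.0 axis dir -37.9836709846258 mouth dir -33.21771146369879 58.79027056523183
B disc 467.18341064453125 -315.3480224609375 69.59400939941406 ring [ 462.5 -325.1   30. ]
bar angle 140.4016583518271 219 97.85570056599931
headtop z 129.0 miss 7.237134515479187 [ 461.7 -320.1  129. ]
outlet z 76.0 axis dir -21.37496145902187 mouth dir -30.607840257008615 54.988920881573264
go (446, -112, 130, 83.7) d [ 0.1255 -0.0234  0.1713] r [-0.0004 -0.0001 -0.0008] rows>=4.3 now [ 455.4 -239.3  301.3] j7 0.38 t 19.0
```

```bash
python3 - <<'E'
from h import *
go(450.3,-112,140,144)
p=(413.4,198.4); print('B top', ray('top',p,28))
E
```

```text
go (450.3, -112, 140, 144) d [ 0.126  -0.0191  0.1613] r [-2.0000e-04 -3.0000e-04 -1.0532e+00] rows>=7.0 now [ 455.4 -239.3  301.3] j7 0.38 t 19.0
B top [[ 459.43845129 -324.99754998   28.        ]]
```

Call:
drive_tool([
  [[0.07,0.126,-0.019,0.14,0,0,-1.053],[0.07,0.126,-0.019,0.14,0,0,-1.053],[0.07,0.126,-0.019,0.14,0,0,-1.053],[0.07,0.126,-0.019,0.14,0,0,-1.053],[0.07,0.126,-0.019,0.14,0,0,-1.053],[0.07,0.126,-0.019,0.14,0,0,-1.053],[0.07,0.126,-0.019,0.14,0,0,-1.053],[0.07,0.126,-0.019,0.14,0,0,-1.053],[0.07,0.126,-0.019,0.16,0,0,-1.053],[0.07,0.126,-0.019,0.16,0,0,-1.053],[0.07,0.126,-0.019,0.16,0,0,-1.053],[0.07,0.126,-0.019,0.16,0,0,-1.053]],
])

```text
t: 20.2
position: [450.8, -112.7, 142.1]
orientation: [0.31, 0.951, 0.0, 0.0]
wrist_force: [0.7, -0.5, -0.1]
gripper_width: 69.9
```

```bash
python3 - <<'E'
from h import *
s,w=snap('wrist','w8'); print(s['joint_pos'].round(2))
go(450.3,-112,79,144)
cv2.imwrite('pics/v8.png',cv2.resize(w[190:350,200:440],(720,480)))
E
```

```text
[-0.1   0.23  0.3   2.12 -0.09  0.81  1.19]
go (450.3, -112, 79, 144) d [0.0009 0.0002 0.0632] r [ 0.0007  0.0009 -0.0023] rows>=1.3 now [ 450.8 -112.7  142.2] j7 1.19 t 20.2
```

View pics/v8.png

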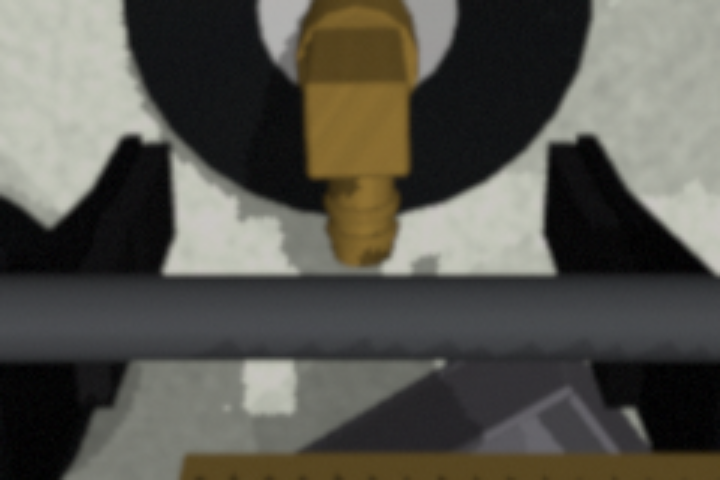

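Call:
drive_tool([
  [[0.07,0.0005,0,0.03,0,0,0],[0.07,0.0005,0,0.05,0,0,0],[0.07,0.0005,0,0.063,0,0,0],[0.07,0.0005,0,0.063,0,0,0],[0.015,0.0005,0,0.063,0,0,0],[0.015,0.0005,0,0.063,0,0,0],[0.015,0.0005,0,0.063,0,0,0],[0.015,0.0005,0,0.063,0,0,0],[0.015,0.0005,0,0.063,0,0,0],[0.015,0.0005,0,0.063,0,0,0],[0.015,0.0005,0,0.063,0,0,0]],
])

```text
t: 21.35
position: [449.9, -112.5, 78.7]
orientation: [0.31, 0.951, -0.0, -0.0]
wrist_force: [-0.8, -1.1, 1.6]
gripper_width: 28.7
```

```bash
python3 - <<'E'
from h import *
s=env.observe(); print(s['gripper_width'],s['wrist_force'],s['moment'],s['joint_pos'].round(2)); go(450.3,-112,77,80); go(450.3,-112,76,15.5)
E
```

```text
28.651267620353423 [-0.7935827  -1.08932717  1.61745962] [-0.17128691  0.1921592   0.0111491 ] [-0.08  0.33  0.28  2.17 -0.14  0.66  1.24]
go (450.3, -112, 77, 80) d [-0.      0.0007  0.0017] r [-1.0000e-04  1.0000e-04  1.1154e+00] rows>=7.4 now [ 449.9 -112.5   78.7] j7 1.24 t 21.4
go (450.3, -112, 76, 15.5) d [-0.      0.0007  0.0027] r [-0.0000e+00  1.0000e-04  2.2412e+00] rows>=14.9 now [ 449.9 -112.5   78.7] j7 1.24 t 21.4
```

Call:
drive_tool([
  [[0.015,0,0,0,0,0,0],[0.015,0,0,0,0,0,0],[0.015,0,0,0.0002,0,0,0.14],[0.015,0,0,0.0004,0,0,0.28],[0.015,0,0,0.0005,0,0,0.42],[0.015,0,0,0.0007,0,0,0.56],[0.015,0,0,0.0009,0,0,0.7],[0.015,0,0,0.0011,0,0,0.84],[0.015,0,0,0.0012,0,0,0.98],[0.015,0,0,0.0014,0,0,1.12],[0.015,0,0,0.0016,0,0,1.26],[0.015,0,0,0.0018,0,0,1.4],[0.015,0,0,0.002,0,0,1.54],[0.015,0,0,0.0021,0,0,1.68],[0.015,0,0,0.0023,0,0,1.82],[0.015,0,0,0.0025,0,0,1.96],[0.015,0,0,0.0027,0,0,2.1],[0.015,0,0,0.0028,0,0,2.24],[0.015,0,0,0.0028,0,0,2.24],[0.015,0,0,0.0028,0,0,2.24]],
])

```text
t: 23.35
position: [448.4, -112.3, 75.7]
orientation: [0.991, 0.135, -0.001, -0.001]
wrist_force: [-4.6, -0.2, 8.1]
gripper_width: 28.9
```

```bash
python3 - <<'E'
from h import *
s=env.observe(); print(s['gripper_width'],s['wrist_force'],s['moment'],s['joint_pos'].round(2)); go(450.3,-112,76,15.5); go(450.3,-112,76,105.5)
E
```

```text
28.92065415041573 [-4.64831705 -0.19014863  8.07927229] [-0.13264106  1.23892278 -0.01145959] [-0.52  0.44  0.86  2.2  -0.51  0.71 -0.61]
go (450.3, -112, 76, 15.5) d [ 0.0019  0.0002 -0.0003] r [-0.0018  0.0027  0.001 ] rows>=0.0 now [ 448.4 -112.3   75.7] j7 -0.61 t 23.4
go (450.3, -112, 76, 105.5) d [ 0.0019  0.0002 -0.0003] r [-3.5000e-03  8.0000e-04 -1.5698e+00] rows>=10.5 now [ 448.4 -112.3   75.7] j7 -0.61 t 23.4
```

```bash
python3 - <<'E'
from h import *
s,w=snap('wrist','w9'); st,t=snap('top','top9')
s8,c=snap('scene','scene9')
cv2.imwrite('pics/v9.png',np.vstack([cv2.resize(w[190:330,200:440],(720,420)),np.hstack([cv2.resize(t[170:230,310:380],(360,308))[:180],cv2.resize(c[150:250,260:360],(360,360))[60:240]])]))
E
```

```text
(no output)
```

View pics/v9.png

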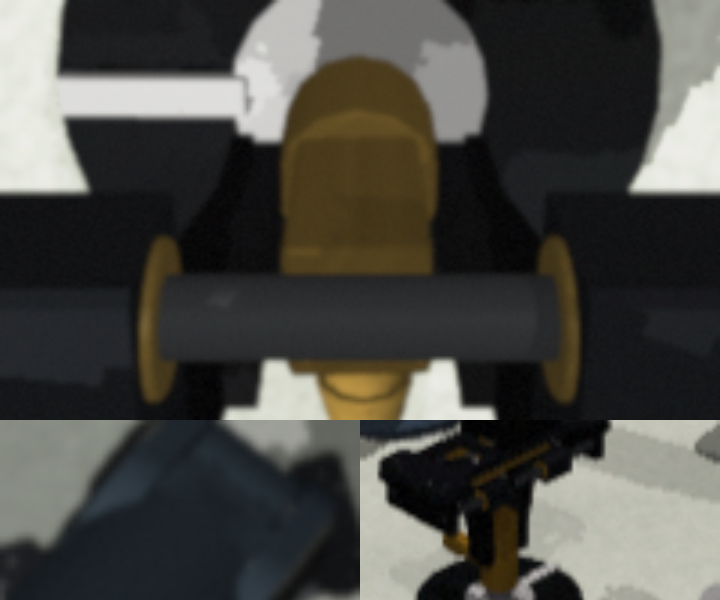

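Call:
drive_tool([
  [[0.07,0,0,0,0,0,0],[0.07,0,0,0,0,0,0],[0.07,0,0,-0.007,0,0,0],[0.07,0.001,0,-0.007,0,0,-0.15],[0.07,0.001,0,-0.007,0,0,-1.571],[0.07,0.001,0,-0.007,0,0,-1.571],[0.07,0.001,0,-0.007,0,0,-1.571],[0.07,0.001,0,-0.007,0,0,-1.571],[0.07,0.001,0,-0.007,0,0,-1.571],[0.07,0.001,0,-0.007,0,0,-1.571],[0.07,0.001,0,-0.007,0,0,-1.571],[0.07,0.001,0,-0.007,0,0,-1.571],[0.07,0.001,0,-0.007,0,0,-1.571],[0.07,0.001,0,-0.007,0,0,-1.571],[0.07,0.001,0,-0.007,0,0,-1.571],[0.07,0.001,0,-0.007,0,0,-1.571],[0.07,0.001,0,-0.007,0,0,-1.571]],
])

```text
t: 25.2
position: [451.0, -112.1, 82.8]
orientation: [0.605, 0.796, 0.0, 0.0]
wrist_force: [-0.2, 0.1, 0.2]
gripper_width: 70.2
```

Call:
drive_tool([
  [[0.015,0,0,0,0,0,0],[0.015,0,0,0,0,0,0],[0.015,0,0,0,0,0,0],[0.015,0,0,0,0,0,0],[0.015,0,0,0,0,0,0],[0.015,0,0,0,0,0,0],[0.015,0,0,0,0,0,0],[0.015,0,0,0,0,0,0],[0.015,0,0,0,0,0,0],[0.015,0,0,0,0,0,0]],
])

```text
t: 26.2
position: [449.3, -112.4, 82.5]
orientation: [0.605, 0.796, -0.001, -0.001]
wrist_force: [-4.9, -2.2, 5.0]
gripper_width: 22.0
```

```bash
python3 - <<'E'
from h import *
s=env.observe(); print(s['gripper_width'],s['wrist_force'],s['moment'],s['joint_pos'].round(2)); go(450.3,-112,81,15.5); go(450.3,-112,82,105.5)
s,w=snap('wrist','w10')
cv2.imwrite('pics/v10.png',cv2.resize(w[150:330,170:470],(750,450)))
E
```

```text
21.969072772780308 [-4.8714573  -2.1991652   4.97058978] [-0.45474923  1.1774661   0.11406461] [-0.22  0.34  0.45  2.18 -0.23  0.67  0.66]
go (450.3, -112, 81, 15.5) d [0.0001 0.0011 0.0015] r [-3.0000e-03  1.3000e-03  1.5719e+00] rows>=10.5 now [ 449.3 -112.4   82.5] j7 0.66 t 26.2
go (450.3, -112, 82, 105.5) d [0.0001 0.0011 0.0005] r [-0.0028 -0.0011  0.0011] rows>=0.0 now [ 449.3 -112.4   82.5] j7 0.66 t 26.2
```

View pics/v10.png

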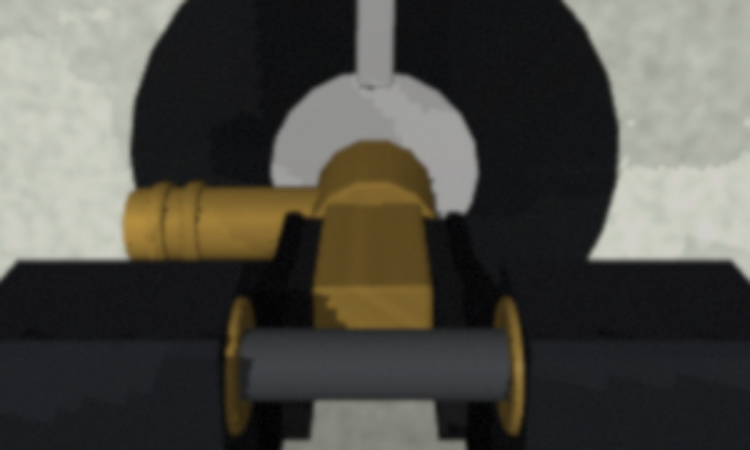

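Call:
drive_tool([
  [[0.015,0,0,0.0002,0,0,0.14],[0.015,0,0,0.0004,0,0,0.28],[0.015,0,0,0.0005,0,0,0.42],[0.015,0,0,0.0007,0,0,0.56],[0.015,0,0,0.0009,0,0,0.7],[0.015,0,0,0.0011,0,0,0.84],[0.015,0,0,0.0012,0,0,0.98],[0.015,0,0,0.0014,0,0,1.12],[0.015,0,0,0.0016,0,0,1.26],[0.015,0,0,0.0018,0,0,1.4],[0.015,0,0,0.002,0,0,1.54],[0.015,0,0,0.002,0,0,1.572],[0.015,0,0,0.002,0,0,1.572],[0.015,0,0,0.002,0,0,1.572],[0.015,0,0,0.002,0,0,1.572]],
])

```text
t: 27.75
position: [448.8, -112.1, 80.5]
orientation: [0.991, 0.135, -0.002, -0.001]
wrist_force: [-7.9, -0.2, 8.3]
gripper_width: 21.9
```

```bash
python3 - <<'E'
from h import *
s=env.observe(); print(s['gripper_width'],s['wrist_force'],s['moment'],s['joint_pos'].round(2)); go(450.3,-112,80,15.5)
go(462,-325,200,158)
E
```

```text
21.895255943706523 [-7.93272448 -0.15821033  8.28899104] [-0.16239841  1.70446652 -0.07839808] [-0.53  0.43  0.86  2.19 -0.5   0.72 -0.63]
go (450.3, -112, 80, 15.5) d [0.0015 0.0003 0.0005] r [-0.0023  0.0032 -0.0007] rows>=0.0 now [ 448.8 -112.1   80.5] j7 -0.63 t 27.8
go (462, -325, 200, 158) d [-0.0444  0.2084 -0.1198] r [-5.0000e-03 -1.5000e-03 -2.4878e+00] rows>=16.6 now [ 448.8 -112.1   80.5] j7 -0.63 t 27.8
```

Call:
drive_tool([
  [[0.07,0,0,0,0,0,0],[0.07,0,0,0,0,0,0],[0.07,0,0,0,0,0,0],[0.07,0,0,-0.03,0,0,0],[0.07,0,0,-0.08,0,0,0],[0.07,0,0,-0.12,0,0,0],[0.07,-0.04,0.163,-0.22,0,0,-1.19],[0.07,-0.04,0.163,-0.22,0,0,-1.19],[0.07,-0.04,0.163,-0.22,0,0,-1.19],[0.07,-0.04,0.163,-0.22,0,0,-1.19],[0.07,-0.04,0.163,-0.22,0,0,-1.19],[0.07,-0.04,0.163,-0.22,0,0,-1.19],[0.07,-0.04,0.163,-0.22,0,0,-1.19],[0.07,-0.04,0.163,-0.22,0,0,-1.19],[0.07,-0.04,0.163,-0.22,0,0,-1.19],[0.07,-0.04,0.163,-0.22,0,0,-1.19],[0.07,-0.04,0.163,-0.22,0,0,-1.19],[0.07,-0.04,0.163,-0.22,0,0,-1.19],[0.07,-0.04,0.163,-0.22,0,0,-1.19]],
])

```text
t: 29.65
position: [456.0, -279.7, 300.7]
orientation: [0.745, 0.667, -0.0, -0.0]
wrist_force: [-0.2, 0.7, -0.1]
gripper_width: 70.1
```

```bash
python3 - <<'E'
from h import *
import json
s,w=snap('wrist','w11')
json.dump({k:list(map(float,s[k])) for k in('position','orientation')},open('w7.json','w'))
print(s['position'],proj('wrist',[[450,-112,28],[462,-325,28]],s))
cv2.imwrite('pics/v11.png',cv2.resize(w[0:240,180:460],(700,600)))
E
```

```text
[ 456.04019958 -279.73446412  300.65556184] [[298.98903566  28.33693056]
 [326.72972973 192.88363474]]
```

View pics/v11.png

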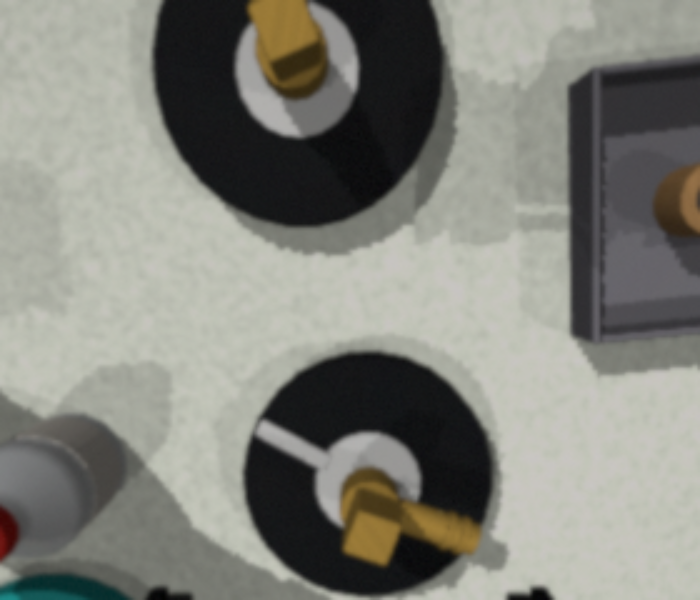

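```bash
python3 - <<'E'
s=open('an.py').read().replace("pics/w7","pics/w11").replace("/2.4+170","/2.5+180").replace("/2.4+20","/2.5")
s=s.replace("('A',(225,0,385,130),(322,105),(313,85),((355,112),(424,158))),('B',(270,160,395,268),(385,480),(389,545),((420,515),(484,531)))","('B',(272,138,382,233),(369,481),(374,536),((410,516),(470,538))),")
s=s.replace("f=lambda","B=hsv;f=lambda")
open('an2.py','w').write(s)
E
python3 an2.py; python3 - <<'E'
from h import *
import json
s=json.load(open('w7.json')); f=lambda p:(p[0]/2.5+180,p[1]/2.5)
P=ray('wrist',[f((369,481)),f((262,430)),f((325,462))],31,s); v=P[1]-P[2]; print(P.round(1),np.degrees(np.arctan2(v[1],v[0])))
for a,b in(((361,507),(402,520)),((343,550),(390,566)),((361,507),(343,550)),((402,520),(390,566))):
    P=ray('wrist',[f(a),f(b)],112,s); v=P[1]-P[0]; print(np.degrees(np.arctan2(v[1],v[0]))%90,np.linalg.norm(v))
E
```

```text
B disc 466.598388671875 -317.38763427734375 69.38138580322266 ring [ 463.3 -323.8   30. ]
bar angle 134.5356593136931 217 78.3567214790107
headtop z 129.0 miss 4.5146774953349285 [ 463.4 -320.6  129. ]
outlet z 76.0 axis dir -27.359840841729298 mouth dir -32.67528993983466 54.61711271052634
[[ 463.3 -323.5   31. ]
 [ 407.2 -287.5   31. ]
 [ 439.8 -309.7   31. ]] 145.82484502156547
65.21222963623578 20.265085407540074
63.60146940034448 23.843486411325394
62.180889069395974 23.04048186635452
70.8813758149698 23.794850720779547
```

```bash
python3 - <<'E'
from h import *
import json
go(463.2,-323.8,150,155)
s=json.load(open('w7.json'))
for z in (108,112,116,120,124): print(z,ray('wrist',(374/2.5+180,536/2.5),z,s).round(1))
E
```

```text
go (463.2, -323.8, 150, 155) d [-0.043   0.012   0.1507] r [-1.0000e-04  0.0000e+00 -1.2448e+00] rows>=8.3 now [ 456.  -279.8  300.7] j7 0.56 t 29.7
108 [[ 463.3 -328.4  108. ]]
112 [[ 463.3 -326.9  112. ]]
116 [[ 463.3 -325.4  116. ]]
120 [[ 463.4 -323.9  120. ]]
124 [[ 463.4 -322.5  124. ]]
```

Call:
drive_tool([
  [[0.07,-0.043,0.012,0.14,0,0,-1.245],[0.07,-0.043,0.012,0.14,0,0,-1.245],[0.07,-0.043,0.012,0.14,0,0,-1.245],[0.07,-0.043,0.012,0.14,0,0,-1.245],[0.07,-0.043,0.012,0.14,0,0,-1.245],[0.07,-0.043,0.012,0.14,0,0,-1.245],[0.07,-0.043,0.012,0.14,0,0,-1.245],[0.07,-0.043,0.012,0.14,0,0,-1.245],[0.07,-0.043,0.012,0.14,0,0,-1.245],[0.07,-0.043,0.012,0.14,0,0,-1.245],[0.07,-0.043,0.012,0.14,0,0,-1.245],[0.07,-0.043,0.012,0.14,0,0,-1.245]],
])

```text
t: 30.9
position: [463.2, -323.8, 160.6]
orientation: [0.217, 0.976, -0.0, -0.0]
wrist_force: [-0.9, -0.4, -1.0]
gripper_width: 70.0
```

```bash
python3 - <<'E'
from h import *
s,w=snap('wrist','w12'); print(s['joint_pos'].round(2))
go(463.2,-323.8,86,155)
cv2.imwrite('pics/v12.png',cv2.resize(w[190:350,200:440],(720,480)))
E
```

```text
[ 0.14  0.38  0.51  1.89 -0.23  0.93  1.89]
go (463.2, -323.8, 86, 155) d [-0.      0.      0.0746] r [-0.0001 -0.0002  0.    ] rows>=1.5 now [ 463.2 -323.8  160.6] j7 1.89 t 30.9
```

View pics/v12.png

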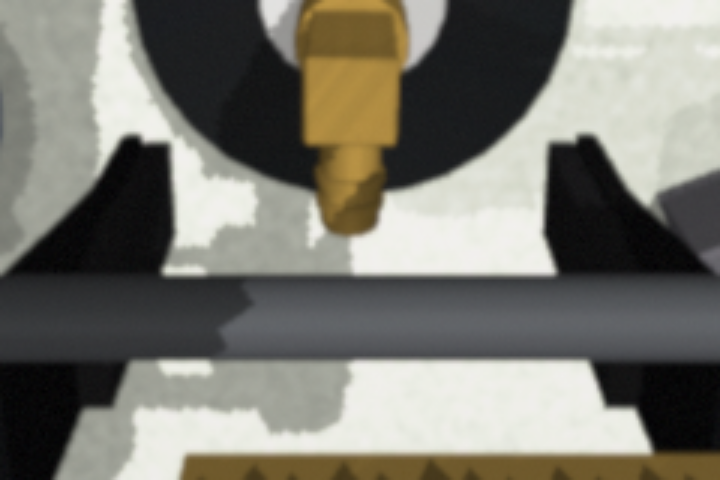

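Call:
drive_tool([
  [[0.07,0,-0.001,0.03,0,0,0],[0.07,0,-0.001,0.05,0,0,0],[0.07,0,-0.001,0.065,0,0,0],[0.07,0,-0.001,0.0745,0,0,0],[0.07,0,-0.001,0.0745,0,0,0],[0.015,0,-0.001,0.0745,0,0,0],[0.015,0,-0.001,0.0745,0,0,0],[0.015,0,-0.001,0.0745,0,0,0],[0.015,0,-0.001,0.0745,0,0,0],[0.015,0,-0.001,0.0745,0,0,0],[0.015,0,-0.001,0.0745,0,0,0],[0.015,0,-0.001,0.0745,0,0,0],[0.015,0,-0.001,0.0745,0,0,0],[0.015,0,-0.001,0.0745,0,0,0]],
])

```text
t: 32.35
position: [462.3, -325.6, 86.3]
orientation: [0.217, 0.976, -0.001, 0.0]
wrist_force: [-1.6, -3.2, 0.1]
gripper_width: 22.0
```

```bash
python3 - <<'E'
from h import *
s=env.observe(); print(s['gripper_width'],s['wrist_force'],s['moment']); go(463.2,-323.8,84,56.5)
E
```

```text
21.96930571454779 [-1.60749844 -3.23121195  0.10340768] [-0.53161087  0.21443067 -0.0100739 ]
go (463.2, -323.8, 84, 56.5) d [-0.      0.002   0.0023] r [-5.0000e-04  1.0000e-03  1.7189e+00] rows>=11.5 now [ 462.3 -325.6   86.3] j7 1.95 t 32.4
```

Call:
drive_tool([
  [[0.015,0,0.0005,0.0002,0,0,0.14],[0.015,0,0.0005,0.0004,0,0,0.28],[0.015,0,0.0005,0.0005,0,0,0.42],[0.015,0,0.0005,0.0007,0,0,0.56],[0.015,0,0.0005,0.0009,0,0,0.7],[0.015,0,0.0005,0.0011,0,0,0.84],[0.015,0,0.0005,0.0012,0,0,0.98],[0.015,0,0.0005,0.0014,0,0,1.12],[0.015,0,0.0005,0.0016,0,0,1.26],[0.015,0,0.0005,0.0018,0,0,1.4],[0.015,0,0.0005,0.002,0,0,1.54],[0.015,0,0.0005,0.0021,0,0,1.68],[0.015,0,0.0005,0.0022,0,0,1.72],[0.015,0,0.0005,0.0022,0,0,1.72]],
])

```text
t: 33.75
position: [461.4, -325.9, 84.1]
orientation: [0.881, 0.472, -0.002, 0.001]
wrist_force: [-4.3, -3.9, 1.8]
gripper_width: 22.0
```

```bash
python3 - <<'E'
from h import *
s,w=snap('wrist','w13'); print(s['gripper_width'],s['wrist_force'],s['moment'],s['joint_pos'].round(2)); go(463.2,-323.8,82,56.5);go(463.2,-323.8,82,-33.5)
g=cv2.cvtColor(w,cv2.COLOR_BGR2HSV)[150:260,170:470]
m=((g[...,1]<45)&(g[...,2]>95)).astype(np.uint8)
Y,X=np.nonzero(m); Q=ray('wrist',np.c_[X+170,Y+150],32,s)[:,:2]-[463,-324]; r=np.hypot(*Q.T); a=np.degrees(np.arctan2(Q[:,1],Q[:,0])); k=(r>36)&(r<66)&(abs(a-146)<25); print(k.sum(),a[k].mean(),a[k].std())
for R0 in (40,50,60): 
    q=k&(abs(r-R0)<4); print(R0,q.sum(),a[q].mean())
E
```

```text
22.02967873434956 [-4.3227271  -3.92781282  1.8032445 ] [-0.88221365  0.81842766 -0.09918151] [-0.12  0.62  0.92  1.97 -0.63  0.88  0.55]
go (463.2, -323.8, 82, 56.5) d [0.0027 0.0003 0.0021] r [-0.0001  0.0031 -0.0019] rows>=0.1 now [ 461.4 -325.9   84.1] j7 0.55 t 33.8
go (463.2, -323.8, 82, -33.5) d [0.0027 0.0003 0.0021] r [0.0023 0.0025 1.5689] rows>=10.5 now [ 461.4 -325.9   84.1] j7 0.55 t 33.8
531 145.9643688943248 3.3161961166550675
40 138 146.41370067238114
50 140 145.8167453814035
60 144 145.81856482058706
```

Call:
drive_tool([
  [[0.015,0,0,0.0002,0,0,0.14],[0.015,0,0,0.0004,0,0,0.28],[0.015,0,0,0.0005,0,0,0.42],[0.015,0,0,0.0007,0,0,0.56],[0.015,0,0,0.0009,0,0,0.7],[0.015,0,0,0.0011,0,0,0.84],[0.015,0,0,0.0012,0,0,0.98],[0.015,0,0,0.0014,0,0,1.12],[0.015,0,0,0.0016,0,0,1.26],[0.015,0,0,0.0018,0,0,1.4],[0.015,0,0,0.002,0,0,1.54],[0.015,0,0,0.002,0,0,1.58],[0.015,0,0,0.002,0,0,1.58],[0.015,0,0,0.002,0,0,1.58]],
])

```text
t: 35.2
position: [461.2, -325.1, 82.1]
orientation: [0.956, -0.293, -0.001, 0.001]
wrist_force: [-4.1, -1.9, 3.1]
gripper_width: 21.8
```

Call:
drive_tool([
  [[0.07,0,0,0,0,0,0],[0.07,0,0,0,0,0,0],[0.07,0,0,0,0,0,0],[0.07,0,0,-0.03,0,0,0],[0.07,0,0,-0.08,0,0,0],[0.07,0,0,-0.12,0,0,0],[0.07,0,0,-0.2,0,0,-1.5],[0.07,0,0,-0.2,0,0,-1.5],[0.07,0,0,-0.2,0,0,-1.5],[0.07,0,0,-0.2,0,0,-1.5],[0.07,0,0,-0.2,0,0,-1.5],[0.07,0,0,-0.2,0,0,-1.5],[0.07,0,0,-0.2,0,0,-1.5],[0.07,0,0,-0.2,0,0,-1.5],[0.07,0,0,-0.2,0,0,-1.5],[0.07,0,0,-0.2,0,0,-1.5],[0.07,0,0,-0.2,0,0,-1.5]],
])

```text
t: 36.9
position: [463.1, -323.9, 282.2]
orientation: [0.899, 0.438, 0.001, -0.0]
wrist_force: [0.8, 0.4, -0.6]
gripper_width: 69.7
```

```bash
python3 - <<'E'
from h import *
s,w=snap('wrist','w14'); st,t=snap('top','top14'); _,c=snap('scene','scene14')
print(s['position'],s['joint_pos'].round(2),s['wrist_force'])
go(470,-100,300,95)
E
```

```text
[ 463.14200002 -323.91883449  282.15939313] [-0.18  0.32  0.92  1.76 -0.28  1.2   0.16] [ 0.79036052  0.40624065 -0.57438734]
go (470, -100, 300, 95) d [ 0.1804 -0.1333 -0.018 ] r [ 0.000e+00 -4.000e-04 -7.547e-01] rows>=5.0 now [ 463.  -324.2  282. ] j7 0.16 t 37.0
```

```bash
cat > ck.py <<'E'
from h import *
def outlet(cam,im,st,c,zo,box=None):
    h=cv2.cvtColor(im,cv2.COLOR_BGR2HSV); m=(h[...,0]>8)&(h[...,0]<32)&(h[...,1]>110)&(h[...,2]>40)
    Y,X=np.nonzero(m); Q=ray(cam,np.c_[X,Y].astype(float),zo,st)[:,:2]-c; r=np.hypot(*Q.T)
    H=(ray(cam,proj(cam,[[*c,zo+53]],st),zo,st)[0][:2]-c)
    k=(r>34)&(r<66); a=np.degrees(np.arctan2(Q[k,1],Q[k,0])); b=Q[k].mean(0) if k.sum() else [0,0]
    print(cam,'n',k.sum(),'dir of mean',np.degrees(np.arctan2(b[1],b[0])).round(1),'std',a.std().round(1) if k.sum() else '','rmax',r[k].max().round(0) if k.sum() else '','head shadow vec',H.round(0))
E
python3 - <<'E'
from ck import *
s=env.observe(); w=cv2.imread('pics/w14.png'); t=cv2.imread('pics/top14.png')
for z in(60,66): outlet('wrist',w,s,np.array([463,-324]),z)
for c in([463,-324],[450.3,-112]): outlet('top',t,None,np.array(c),62)
go(500,-60,300,90)
E
```

```text
wrist n 336 dir of mean 149.4 std 6.7 rmax 63.0 head shadow vec [ -8. -10.]
wrist n 329 dir of mean 147.7 std 6.7 rmax 62.0 head shadow vec [ -8. -11.]
top n 0 dir of mean 0.0 std  rmax  head shadow vec [  5. -11.]
top n 64 dir of mean 109.3 std 7.9 rmax 60.0 head shadow vec [ 5. -3.]
go (500, -60, 300, 90) d [ 0.2304 -0.1345 -0.0179] r [ 0.000e+00 -4.000e-04 -6.675e-01] rows>=5.3 now [ 463.  -324.2  282. ] j7 0.16 t 37.0
```

Call:
drive_tool([
  [[0.07,0.23,-0.1345,-0.018,0,0,-0.667],[0.07,0.23,-0.1345,-0.018,0,0,-0.667],[0.07,0.23,-0.1345,-0.018,0,0,-0.667],[0.07,0.23,-0.1345,-0.018,0,0,-0.667],[0.07,0.23,-0.1345,-0.018,0,0,-0.667],[0.07,0.23,-0.1345,-0.018,0,0,-0.667],[0.07,0.23,-0.1345,-0.018,0,0,-0.667],[0.07,0.23,-0.1345,-0.018,0,0,-0.667],[0.07,0.23,-0.1345,-0.018,0,0,-0.667],[0.07,0.23,-0.1345,-0.018,0,0,-0.667],[0.07,0.23,-0.1345,-0.018,0,0,-0.667]],
])

```text
t: 38.15
position: [498.8, -61.7, 300.0]
orientation: [0.707, 0.707, -0.0, 0.0]
wrist_force: [0.6, 0.1, 0.7]
gripper_width: 69.7
```

```bash
python3 - <<'E'
from ck import *
s,w=snap('wrist','w15'); st,t=snap('top','top15'); _,c=snap('scene','scene15')
print(s['position'])
for z in(55,60): outlet('wrist',w,s,np.array([450.3,-112]),z)
for cc in([463,-324],[450.3,-112]): outlet('top',t,None,np.array(cc),60)
# white spool tops in wrist & top images: bright, low saturation blobs near predicted places, at z=52
for cam,im,ss in(('wrist',w,s),('top',t,None)):
    g=cv2.cvtColor(im,cv2.COLOR_BGR2HSV); print(cam)
    for P in([575.4,38.6],[596,217.6]):
        ang=np.linspace(0,2*np.pi,24,endpoint=False)
        for rad in(3,18,30): 
            q=proj(cam,np.c_[P[0]+rad*np.cos(ang),P[1]+rad*np.sin(ang),np.full(24,52)],ss).round().astype(int)
            if q.min()<0 or q[:,0].max()>639 or q[:,1].max()>399: print('off');continue
            v=g[q[:,1],q[:,0],2]; print(P,rad,'V mean/min/max',v.mean().round(),v.min(),v.max(),q.mean(0))
# movers: compare top0 and top15 at bystanders, and at old spool sites
t0=cv2.imread('pics/top0.png')
for n,(x,y) in dict(bottle=(410,257),beaker=(200,268),tubes=(162,155),s1=(283,207),s2=(197,214)).items():
    print(n,cv2.absdiff(t0[y-18:y+18,x-22:x+22],t[y-18:y+18,x-22:x+22]).mean().round(1))
E
```

```text
[498.83156707 -61.67046113 299.98632394]
wrist n 350 dir of mean 117.0 std 82.6 rmax 61.0 head shadow vec [ -7. -20.]
wrist n 335 dir of mean 112.5 std 67.1 rmax 61.0 head shadow vec [ -7. -20.]
top n 65 dir of mean 149.8 std 7.8 rmax 61.0 head shadow vec [  5. -11.]
top n 0 dir of mean 0.0 std  rmax  head shadow vec [ 5. -3.]
wrist
[575.4, 38.6] 3 V mean/min/max 71.0 42 104 [381.79166667  84.45833333]
[575.4, 38.6] 18 V mean/min/max 134.0 133 135 [381.875       84.08333333]
[575.4, 38.6] 30 V mean/min/max 76.0 42 149 [381.91666667  83.95833333]
off
off
off
top
[575.4, 38.6] 3 V mean/min/max 68.0 59 77 [290.08333333 159.66666667]
[575.4, 38.6] 18 V mean/min/max 124.0 122 125 [290.25       159.66666667]
[575.4, 38.6] 30 V mean/min/max 74.0 32 112 [290.08333333 159.625     ]
[596, 217.6] 3 V mean/min/max 84.0 74 105 [229.41666667 153.33333333]
[596, 217.6] 18 V mean/min/max 141.0 136 143 [229.45833333 153.33333333]
[596, 217.6] 30 V mean/min/max 106.0 73 158 [229.5   153.375]
bottle 19.8
beaker 15.1
tubes 6.9
s1 50.5
s2 60.1
```

```bash
python3 - <<'E'
from ck import *
w=cv2.imread('pics/w15.png'); s=env.observe(); c=np.array([450.3,-112])
h=cv2.cvtColor(w,cv2.COLOR_BGR2HSV); m=(h[...,0]>8)&(h[...,0]<32)&(h[...,1]>110)&(h[...,2]>40)
Y,X=np.nonzero(m)
for z in(55,62,68):
    Q=ray('wrist',np.c_[X,Y].astype(float),z,s)[:,:2]-c; r=np.hypot(*Q.T); a=np.degrees(np.arctan2(Q[:,1],Q[:,0])); k=(r>34)&(r<66)&(abs(a-105)<45); b=Q[k].mean(0); print(z,k.sum(),np.degrees(np.arctan2(b[1],b[0])),a[k].std())
t0=cv2.imread('pics/top0.png'); t=cv2.imread('pics/top15.png')
for n,(x,y,d) in dict(bottle=(413,257,9),beaker=(200,269,12),tubes=(160,154,22)).items():
    T0=t0[y-d:y+d,x-d:x+d]; R0=t[y-d-20:y+d+20,x-d-20:x+d+20]; q=cv2.minMaxLoc(cv2.matchTemplate(R0,T0,cv2.TM_CCOEFF_NORMED)); print(n,q[1],np.array(q[3])-20)
# core in tray: orange in top
g=cv2.cvtColor(t,cv2.COLOR_BGR2HSV)[110:160,345:395]; Y,X=np.nonzero((g[...,0]>5)&(g[...,0]<25)&(g[...,1]>90)); print('core',len(X),ray('top',(X.mean()+345,Y.mean()+110),35))
E
```

```text
55 301 109.88798020436315 7.172704037168767
62 313 107.91588598040323 6.905787058796358
68 324 106.29576509522573 6.7148385888012845
bottle 0.8548775315284729 [0 0]
beaker 0.970861554145813 [0 0]
tubes 0.9998289346694946 [0 0]
core 117 [[ 645.87461967 -194.31014717   35.        ]]
```

```bash
python3 -c "
from h import *
s=env.observe(); print(s['t'],s['wrist_force']); print(env.hand_in())"
```

```text
38.3 [0.59231454 0.20153003 0.20269202]
the job is handed in; nothing more can be done
None
```

The tubing station is ready and the job was handed in at about 38 s. No verdict came back.

**What I did**
- The bare core stands in the tray. Only two full spools were present, and they are on the two outer spindles; the middle one is empty.
- Both brass elbows are screwed down clockwise until their outlets line up with the white bars.

**Last checks**
- **Elbows:** the jaws' final angles matched the bars to about 0.1°. The camera estimates read up to about 4° off instead: A 106–110° against its bar at 105.5°, B 148–150° against 146°. That depends on an assumed pipe height, and it is still inside the 8° limit.
- **Elbow A's first grip:** it closed at 28.9 mm, on the hub, instead of the 22 mm head. I regripped 7 mm higher, at 22.0 mm, for the final part of the turn.
- **Spools:** both show their tops centred at the seat positions, and each was released within about 1 mm of seated height.
- **Core:** about 2 mm from the tray's centre.
- **Bottle, beaker and tube rack:** no shift found against the first picture, though the bottle's match was weaker (0.85).
- **Picture limit:** I had used all 16 views by the end, so these final checks are pixel measurements, not pictures I looked at.

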